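# Copy a shelf corner's angle to the slicing guide with a sliding bevel

### The arm

A 7-joint arm with a two-finger parallel gripper is mounted at the origin on a cart in front of the work surface, level with it; the furniture and walls round the work are solid. World frame = base frame: x ahead of the robot, y to its left, z up, the work surface at z = 0. Lengths are in m, angles in rad, forces in N, time in s.
With the tool pointing down it reaches from about 0.425 to 0.925 m from the base axis. Payload 6.8 kg.
Tool frame: the origin (TCP) lies midway between the tips of the shut fingers; the grasp point (between the pads) lies 19 mm behind it; z points along the fingers, y is the direction in which the jaws open and shut (so a half turn about z gives the same grasp; the last joint's range is limited). The gripper opens to 85 mm and grips with 20 to 120 N. Pads are 22 mm wide; open, the fingers measure 114 mm over their backs; the gripper's body (76 mm by 85 mm) begins 54 mm behind the grasp point. The pads swing forward as they close: fully open they stand 13 mm farther back than shut.
Start: joints at [1.091, 0.477, 0.022, 1.555, -0.011, 1.109, -0.083], TCP at [0.245, -0.629, 0.231] pointing down, gripper open.
Joint ranges: [-2.96, 2.96], [-0.34, 2.1], [-1.41, 1.46], [0.24, 2.44], [-1.37, 4.51], [0.17, 1.92], [-2.96, 2.96]. Speed limits (rad/s): [2.39, 2.39, 3.14, 3.14, 3.14, 3.14, 3.14].

### API

Orientations are given as a rotation vector (axis times angle).
In Python, from bench import r gives the robot as it stands. The module is installed in compiled form; this text tells all that it offers.
- The arm moves only by the tool apply_moves, never from a script. Its argument "plan" is a list that holds one entry, the list of rows, each a list of 7 numbers: the turn, a rotation vector about the tool's x, y, z scaled (see below), then the shift along the tool's x, y, z scaled (see below), then the closure, from -1 (fully open) to 1 (shut). In form: [[[wx, wy, wz, tx, ty, tz, grip], ...]]. A call has 1 to 12 rows; each row is the pose to reach, as a shift and turn from the pose commanded when the call began, along the tool's axes at that moment, turning the shorter way round; what a row does not reach only later rows make up. The controller multiplies each number of a shift by 0.4 m and each number of a turn by 180 degrees. A row lasts 1/12 s, in which the tool goes at most 41.7 mm and 7.16 degrees, less where a joint would pass 70% of its speed; a pose out of reach is approached as far as the arm can. A call with a number of a shift or a turn outside -1 to 1 is refused whole. A call with a gripper value outside its range is refused whole. The fingers move at their own pace and stop on an object; "force" is the grip in N (left out, the last holds). Time passes only in rows, so rows that repeat a pose let the fingers close. It gives the time, the measured TCP pose, the force and the opening at its end, in the units of the state.
- r.get_obs(): the state, without advancing time (a new reading comes with each control period).
- r.grab_frame(name): name is "scene" or "top"; returns a dict with "pixels" (480x640x3 uint8, blue, green, red), "fx", "fy", "cx", "cy" (pixels), "pose" (4x4, takes a point from camera to world coordinates). Camera axes: x right, y up, looking along -z (the intrinsics and any distortion apply to the point x, -y, -z); pixel columns grow to the right and rows downward; lengths in m; the calibration is good to about 2 mm. A picture is of the moment at which its call begins. There is no depth.
- r.hand_in(): hands the job in, once; it reports no verdict.
The state is a dict: "clock": time; "joints": joint angles; "qvel": joint speeds; "tau": joint torques, N m; "tcp_pos": TCP position; "orientation": TCP orientation; "contact_force": force on the tool from outside, world axes, zero at the start; "moment": the same for the moment, N m; "grip_width": finger opening in m.
Only numpy, scipy, OpenCV 4.12 (cv2) and the standard library are available. Lean on these libraries where they do the work, as an engineer would, in place of code of your own. Each camera call takes 0.05 s, during which the arm holds its last target. There are 200 camera calls.

### The job

Take the sliding bevel by the fin on its stock, push it gently, hinge first, fully home into the inside corner of the dark wooden shelf sample so that stock and blade lie flush on its legs, let it lie there and press its black lock knob fully down. Then carry the locked bevel to the pale wooden slicing guide and push it gently, hinge first, fully home into that corner, so that its blade swings the fence out to the same angle, and leave it lying flush there. Move the fence only with the bevel, not with the fingers, and leave the groceries alone.

Things in the scene. Friction and masses are not known exactly. Their poses are not given: they have to be found in the camera images.
- bevel: Loose sliding bevel lying flat, about 0.6 kg, balanced about the grip fin. Origin: pivot axis, underside. Brown stock along body +y to 110 mm, 24 mm wide, 18 high, round at the pivot (radius 12). Aluminium blade hinged at the pivot: 24 mm wide, 110 long, z = 5 to 14. Both legs' edges lie 12 mm from the pivot; home in a corner of angle A the pivot is 12/sin(A/2) mm from the corner point. Fin on the stock: see bevel_grip.
- bevel_grip (a point): Point in the brown grip fin that stands on the stock, 48 mm from the pivot and 36 mm above the underside; axes as bevel. The fin is 14 mm thick (x), 44 mm long (y: 34 to 78 mm from the pivot) and stands from z = 18 to 48 mm. Grasp it from above, closing along x.
- blade (a joint): Angle of the bevel's blade, rad past square: at 0 the blade points along the bevel's -x (90 degrees to the stock), and it grows as the bevel opens (angle between stock and blade = 90 degrees + value). Range -0.2 to 1.35. Unlocked it turns with 0.09 N m of friction (less than the fence's, so an unlocked bevel only folds there); locked it holds about 0.2 N m.
- blade_end (a point): Middle of the blade's free end, 110 mm from the pivot; x axis points along the blade to the pivot.
- lock (a joint): Travel of the bevel's lock knob, m: 0 = up and free, about 0.0028 = home and clamping. It goes straight down against up to about 20 N, gives way, snaps home and stays down.
- lock_top (a point): Middle of the flat top of the black round lock knob (46 mm across, 6 mm thick) above the pivot, 38 mm above the bevel's underside when up. A clamp disc of the same width lies under it, 22 to 26 mm high, clear above the legs of the corners.
- sample: Shelf sample of dark wood, fixed to the worktop: two legs 125 mm long, 18 mm thick, 20 mm high that meet in an inside corner. The origin is the inner corner point at the worktop. The first leg's inner face runs from there along the body's +y (the wood is on its +x side); the bevel goes on the -x side.
- sample_leg (a joint): Angle of the sample's second leg, rad past square: at 0 its inner face runs from the inner corner along the sample's -x, and the inside angle between the legs is 90 degrees + value. It is fixed and does not move. Lies between about 0.12 and 0.50.
- sample_end (a point): Outer end of the second leg's inner face, 125 mm from the inner corner point, 10 mm high; x axis points along the face to the corner.
- guide: Slicing guide of pale wood with two small screwed feet behind it, fixed to the worktop: built like the sample with legs 125 mm long, 12 mm thick, 20 mm high, but its second leg is the swing fence. The origin is the inner corner point and the fence's pivot; the fixed leg's inner face runs along the body's +y, the bevel goes on the -x side.
- fence (a joint): Angle of the guide's swing fence, rad past square, as for sample_leg; grows as the fence swings out. Dry friction of 0.14 N m (about 1.2 N at its end); stays where it is left. Starts more closed than the sample. With the bevel home, pushing with more than about 10 N swings it past the angle.
- fence_end (a point): Outer end of the fence's inner face, 125 mm from the pivot, 10 mm high; x axis points along the face to the pivot.
- garlic_1: Bystander, to be left alone: a garlic bulb, 60 mm; origin under its centre.
- onion_1: Bystander, to be left alone: a brown onion, 75 mm; origin under its centre.
- spice_jar_1: Bystander, to be left alone: a spice jar with a red cap, 45x106 mm; origin under its centre.
- lemon_1: Bystander, to be left alone: a lemon, 78x55 mm; origin under its centre.
- tape_1: Bystander, to be left alone: a roll of tape, 104x25 mm; origin under its centre.
- onion_2: Bystander, to be left alone: a red onion, 85 mm; origin under its centre.
Things that resemble listed ones, but are neither listed nor needed, are in the scene too. There is more than one size of the bevel; the one meant has the size given above.

How it is judged:
By the outcome, as a careful person would: the job done as asked, in the order asked, and still so for the second after the job is handed in, with the robot touching nothing.
It also fails if it takes over 72 s, if anything falls off the work surface, if the arm or the gripper's body presses on something with over 40 N, if the wrist force passes 120 N, or if a joint passes its speed limit or range.

## Working session

There is one attempt and no reset: what is moved stays moved. The work goes in short steps, Python scripts to look and compute and a tool call to move; the robot and the scene stay as the last step left them, time stands still between calls to the robot, and variables do not carry over. Pictures are saved under pics/ and viewed, on a budget of 10 in all, crops included, one or two more only if the job needs it, and the job is handed in when it is done.

Besides the shell and the picture viewer there is one more tool, called after "Emit:" as a command line: name --argument value ..., lists and objects as JSON in quotes. apply_moves: Moves the arm, as the interface text tells. Its arguments: {"type":"object","properties":{"plan":{"type":"array","items":{"type":"array","items":{"type":"array","items":{"type":"number","minimum":-1,"maximum":1}}}},"force":{"type":"number"}},"required":["plan"]}

```bash
ls; mkdir -p pics; python3 - <<'E'
from bench import r
import cv2,numpy as np,pickle
np.set_printoptions(precision=4,suppress=True)
print(r.get_obs())
for n in("scene","top"):
    f=r.grab_frame(n); cv2.imwrite(f"pics/{n}0.png",f["pixels"]); pickle.dump(f,open(n+"0.pkl","wb"))
    print({k:v for k,v in f.items() if k!="pixels"})
E
```

```text
pics
{'clock': 0.0, 'joints': array([ 1.0909,  0.4778,  0.0224,  1.5565, -0.0115,  1.1093, -0.0831]), 'qvel': array([ 0.0002,  0.0009, -0.0007, -0.0001, -0.0009,  0.0009,  0.0009]), 'tau': array([  0.0005, -59.6462,   1.6083, -28.1189,   0.0125,   0.0094,
         0.    ]), 'tcp_pos': array([ 0.245 , -0.6283,  0.2303]), 'orientation': array([-3.0857, -0.5804,  0.0008]), 'contact_force': array([-0.0992,  0.5609, -0.397 ]), 'moment': array([-0.0307, -0.0007,  0.0351]), 'grip_width': 0.08577934325981354}
{'fx': 535.5283511207896, 'fy': 535.5283511207896, 'cx': 312.69116304528393, 'cy': 245.70518153843486, 'pose': array([[ 0.6821,  0.3457, -0.6444, -0.524 ],
       [-0.7312,  0.3112, -0.6071, -1.0567],
       [-0.0093,  0.8852,  0.4651,  0.8312],
       [ 0.    ,  0.    ,  0.    ,  1.    ]])}
{'fx': 463.9502017211492, 'fy': 463.9502017211492, 'cx': 322.2750480057439, 'cy': 243.56853542788704, 'pose': array([[ 0.0112,  0.9969, -0.0779,  0.4305],
       [-0.9999,  0.0105, -0.0092, -0.0462],
       [-0.0084,  0.078 ,  0.9969,  1.242 ],
       [ 0.    ,  0.    ,  0.    ,  1.    ]])}
```

View pics/scene0.png

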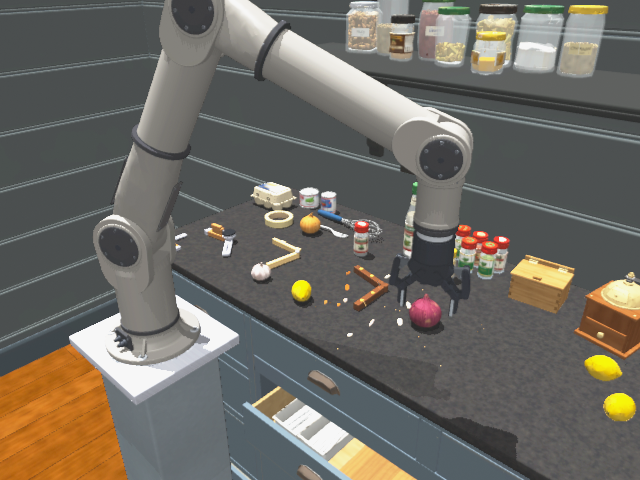

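View pics/top0.png

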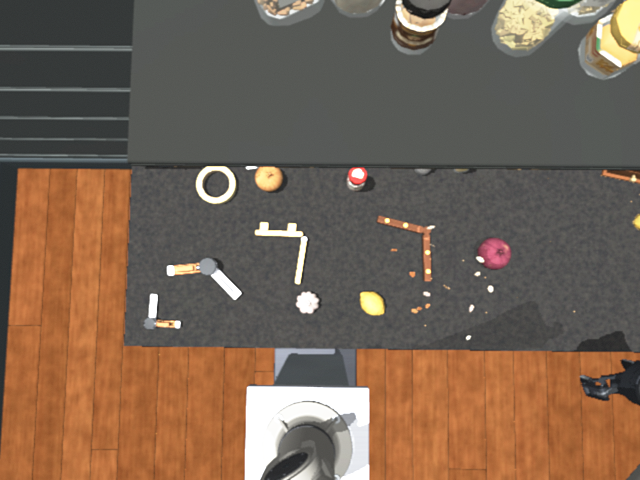

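Scene: the bevel candidates in the top view are the larger one (hinge near 208,267) and the smaller one (150,323). The dark sample corner is near (428,230). Another reddish piece is near (620,175). The pale guide corner is near (304,235). I'll check the choice in one close crop.

```bash
python3 - <<'E'
import cv2,numpy as np
a=cv2.imread("pics/top0.png")
c1=cv2.resize(a[245:335,140:250],None,fx=3.6,fy=3.6,interpolation=cv2.INTER_CUBIC)
c2=cv2.resize(a[205:290,245:345],None,fx=3.6,fy=3.6,interpolation=cv2.INTER_CUBIC)
c3=cv2.resize(a[205:290,365:455],None,fx=3.2,fy=3.2,interpolation=cv2.INTER_CUBIC)
b=cv2.imread("pics/scene0.png");c4=cv2.resize(b[215:265,165:250],None,fx=4,fy=4,interpolation=cv2.INTER_CUBIC)
o=np.zeros((600,800,3),np.uint8)
def put(c,y,x): 
    h,w=min(c.shape[0],600-y),min(c.shape[1],800-x);o[y:y+h,x:x+w]=c[:h,:w]
put(c1,0,0);put(c2,0,400);put(c3,325,0);put(c4,325,400)
cv2.imwrite("pics/crop1.png",o)
E
```

```text
(no output)
```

View pics/crop1.png

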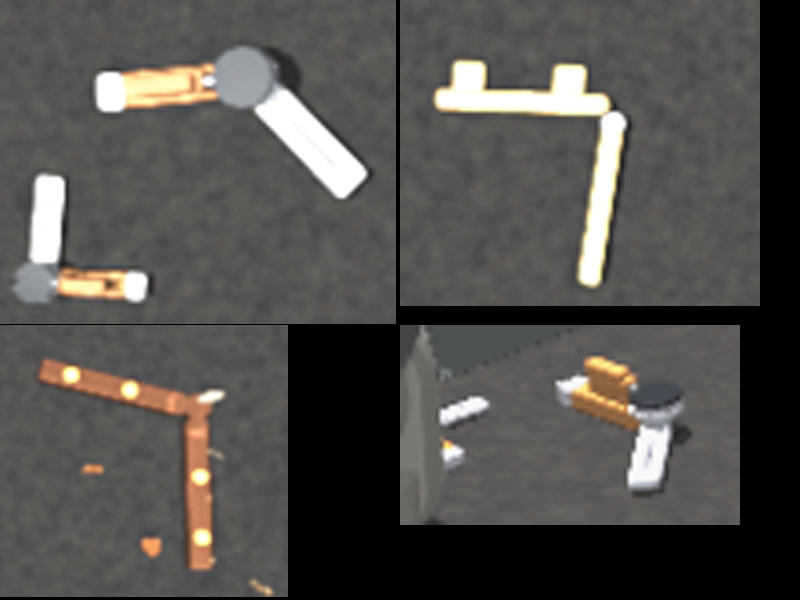

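The larger tool is the one wanted: its knob is at about (207.5,266) in the top view, the stock points left and the blade points down-right, opened to about 135°. The smaller copy at (150,323) is a decoy. The guide's fixed leg, with the feet, points left and its fence points down. The sample's first leg points left and its second leg points down. Next I'll measure positions.

```bash
cat > h.py <<'E'
import cv2,numpy as np,pickle
np.set_printoptions(precision=4,suppress=True)
def ray(f,uv,z):
    uv=np.atleast_2d(np.asarray(uv,float)); P=f["pose"]
    d=np.c_[(uv[:,0]-f["cx"])/f["fx"],-(uv[:,1]-f["cy"])/f["fy"],-np.ones(len(uv))]@P[:3,:3].T
    return P[:3,3]+d*((z-P[2,3])/d[:,2])[:,None]
def proj(f,p):
    p=np.atleast_2d(p); P=f["pose"]; q=(p-P[:3,3])@P[:3,:3]
    return np.c_[f["cx"]+f["fx"]*q[:,0]/-q[:,2], f["cy"]-f["fy"]*q[:,1]/-q[:,2]]
def line(p):  # direction deg, centre
    vx,vy,x,y=cv2.fitLine(np.float32(p)[:,:2],cv2.DIST_HUBER,0,1e-4,1e-4).ravel()
    return np.degrees(np.arctan2(vy,vx)),np.array([x,y])
def cross(a,b):
    da=[np.cos(np.radians(a[0])),np.sin(np.radians(a[0]))];db=[np.cos(np.radians(b[0])),np.sin(np.radians(b[0]))]
    t=np.linalg.solve(np.array([da,[-db[0],-db[1]]]).T,b[1]-a[1]);return a[1]+t[0]*np.array(da)
E
python3 - <<'E'
from h import *
f=pickle.load(open("top0.pkl","rb"));im=f["pixels"];hsv=cv2.cvtColor(im,cv2.COLOR_BGR2HSV);g=im.astype(float)
def edge(ch,vertical,rng,lo,hi,mode):
    # subpixel half-level crossing; scan profile in [lo,hi] ; last/first crossing
    out=[]
    for k in rng:
        p=ch[lo:hi,k] if vertical else ch[k,lo:hi]
        t=(p.max()+np.median(p[p<np.percentile(p,60)]))/2; a=np.where(p>t)[0]
        i=a[-1] if mode=="last" else a[0]; j=i+1 if mode=="last" else i-1
        if not 0<=j<len(p): continue
        s=i+(p[i]-t)/(p[i]-p[j])*(j-i); out.append([k,lo+s] if vertical else [lo+s,k])
    return np.array(out)
R=g[:,:,2]-0.3*g[:,:,0]
for nm,c,r_ in (("guide",(258,296,226,245),(243,280,288,315)),("sample",(383,418,210,236),(243,278,418,438))):
    a=edge(R,True,range(c[0],c[1]),c[2],c[3],"last");o=edge(R,True,range(c[0],c[1]),c[2],c[3],"first")
    b=edge(R,False,range(r_[0],r_[1]),r_[2],r_[3],"first");b2=edge(R,False,range(r_[0],r_[1]),r_[2],r_[3],"last")
    L=[line(ray(f,e,.02)) for e in(a,o,b,b2)]
    print(nm,"inner1",L[0],"outer1",L[1],"\n inner2",L[2],"outer2",L[3],"corner",cross(L[0],L[2]))
# bevel
v=hsv[240:310,160:250]
grey=((v[:,:,1]<60)&(v[:,:,2]>70)&(v[:,:,2]<170)).astype(np.uint8)
white=((v[:,:,1]<60)&(v[:,:,2]>180)).astype(np.uint8);br=((v[:,:,1]>90)&(v[:,:,2]>110)).astype(np.uint8)
for n,m,z in(("grey",grey,.038),("white",white,.016),("brown",br,.018)):
    k,lab,st,ce=cv2.connectedComponentsWithStats(m)
    for i in range(1,k):
        if st[i,4]>25:
            pts=np.argwhere(lab==i)[:,::-1]+[160,240]; print(n,st[i]+[160,240,0,0,0],ce[i]+[160,240],ray(f,ce[i]+[160,240],z)[0,:2],line(ray(f,pts,z))[0])
for n,uv,z in(("jar",(357,176),.1),("lemon",(372,303),.03),("garlic",(307,302),.03),("onion",(268,178),.04),("tape",(216,184),.02)): print(n,ray(f,uv,z)[0])
E
```

```text
guide inner1 (np.float32(88.52228), array([0.5449, 0.0887], dtype=float32)) outer1 (np.float32(89.908165), array([0.5619, 0.0858], dtype=float32)) 
 inner2 (np.float32(-8.029236), array([0.4792, 0.0313], dtype=float32)) outer2 (np.float32(-8.135933), array([0.4733, 0.0147], dtype=float32)) corner [0.5432 0.0223]
sample inner1 (np.float32(76.28213), array([ 0.5702, -0.2437], dtype=float32)) outer1 (np.float32(76.3279), array([ 0.589 , -0.2413], dtype=float32)) 
 inner2 (np.float32(1.6931393), array([ 0.4852, -0.3014], dtype=float32)) outer2 (np.float32(1.3584409), array([ 0.4875, -0.3194], dtype=float32)) corner [ 0.5566 -0.2993]
grey [ 160  240   90   70 5435] [204.0283 274.2723] [0.4414 0.271 ] -57.618393
white [167 265   8  11  82] [170.4268 270.1098] [0.4516 0.3662] 8.282781
white [211 269  31  31 370] [225.9892 284.0514] [0.4165 0.2179] 46.148685
brown [174 263  26  12 156] [188.0962 268.2628] [0.4569 0.3189] 84.309006
jar [ 0.6898 -0.1204  0.1   ]
lemon [ 0.372  -0.1656  0.03  ]
garlic [0.3726 0.003  0.03  ]
onion [0.6959 0.1097 0.04  ]
tape [0.6827 0.2511 0.02  ]
```

```bash
python3 - <<'E'
from h import *
f=pickle.load(open("top0.pkl","rb"));im=f["pixels"];s=im[255:280,196:220].astype(int)
print(s[::2,::1,1])
hsv=cv2.cvtColor(im,cv2.COLOR_BGR2HSV)
m=((im[:,:,1]>88)&(im[:,:,1]<140)&(hsv[:,:,1]<60)).astype(np.uint8)
m[:255]=0;m[280:]=0;m[:,:196]=0;m[:,220:]=0
m=cv2.morphologyEx(m,cv2.MORPH_OPEN,np.ones((3,3)))
c=max(cv2.findContours(m,0,2)[0],key=cv2.contourArea)
(u,v),R=cv2.minEnclosingCircle(c);M=cv2.moments(c);ce=[M['m10']/M['m00'],M['m01']/M['m00']];print(u,v,R,ce)
p=ray(f,ce,.036)[0];cap=np.array([.4516,.3662])
print(p,cap-p[:2],np.linalg.norm(cap-p[:2]),np.degrees(np.arctan2(*(cap-p[:2])[::-1])))
for q in ((158,0),):pass
# fin top: bright brown
print(hsv[262:278,172:203:2,2])
E
```

```text
[[ 85  81  77  79  81  82  82  84  85  88  83  82  83  85  88  90  89  85
   82  85  91  89  89  90]
 [ 80  76  78  80  81  81  81  82  80  89  89  90  90  85  78  77  78  82
   83  86  90  90  88  89]
 [ 79  78  77  77  79  88 114 139 147 154 158 158 156 156 150 134 104  72
   57  41  44  53  68  80]
 [ 77  77  78  87 117 151 163 161 158 159 157 158 158 158 158 160 157 139
  107  87  60  39  42  46]
 [153 192 197 155 153 159 161 160 160 161 160 160 160 160 159 161 160 159
  145 122 129  78  43  45]
 [146 133 153 157 156 161 161 163 163 162 161 162 163 163 161 160 160 161
  153 127 100  77  48  45]
 [246 255 255 229 164 161 164 164 164 163 162 164 165 164 163 163 163 162
  153 131 109  80  52  45]
 [143 111 114 127 154 163 164 163 164 162 164 166 166 164 163 164 164 162
  142 137 177 182 161 108]
 [218 224 223 203 167 162 166 165 165 165 165 165 164 164 164 165 157 141
  151 199 228 254 255 255]
 [ 87  83  78  75  77  96 129 156 159 163 168 167 162 163 162 150 156 194
  246 255 255 255 255 255]
 [ 91  94  92  91  91  89  87  86  87  95 101  97  93  91 135 255 255 255
  255 255 255 25
[... 709 characters left out ...]
 255 255 239 252 255 171 168]
 [255 255 255 255 255 255 255 255 255 255 255 238 236 242 164 168]
 [255 255 255 255 255 255 255 255 255 255 253 233 205 137 160 168]
 [255 255 255 255 255 255 255 255 253 247 232 243 221 229 170 169]
 [255 255 255 254 248 241 238 238 235 255 255 255 255 255 206 171]
 [255 255 255 255 255 255 255 255 255 255 255 251 221 207 136 166]
 [255 255 255 255 255 255 251 229 217 222 210 145 103  87  79 132]
 [255 246 229 224 219 207 141 108  95  89  86  82  85  81  84  94]
 [255 133  98  92  93  89  82  81  82  80  77  82  92  93  93  87]
 [100  82  85  85  91  88  82  81  81  79  79  86  99 100  96  89]
 [ 75  83  86  87  94  93  87  82  81  78  84  92  99  97  94  87]]
```

```bash
cat >> h.py <<'E'
def knob(f,win,lo=145,hi=175,z=.037):
    u0,u1,v0,v1=win;im=f["pixels"].astype(int);m=np.zeros(im.shape[:2],np.uint8)
    w=im[v0:v1,u0:u1];m[v0:v1,u0:u1]=(w.min(2)>lo-15)&(w.max(2)<hi+10)&(np.ptp(w,axis=2)<25)
    m=cv2.morphologyEx(m,cv2.MORPH_OPEN,np.ones((3,3)))
    c=max(cv2.findContours(m,0,2)[0],key=cv2.contourArea);(u,v),R=cv2.minEnclosingCircle(c)
    h=cv2.convexHull(c);M=cv2.moments(h);ce=(M['m10']/M['m00'],M['m01']/M['m00'])
    return ce,(u,v,R),ray(f,ce,z)[0]
E
python3 - <<'E'
from h import *
f=pickle.load(open("top0.pkl","rb"));im=f["pixels"]
ce,ci,p=knob(f,(196,220,253,280));print(ce,ci,p)
q=im[256:280,160:200].astype(int); print(q[::2,::2,0]); print(q[::2,::2,2])
s=pickle.load(open("scene0.pkl","rb")); print(proj(s,[p,[.4516,.3662,.018]]))
E
```

```text
(206.9808027923211, 266.17102966841185) (207.0660400390625, 266.2735900878906, 8.34207534790039) [0.4625 0.2642 0.037 ]
[[ 81  81  82  84  82  82  82  83  84  89  88  85  81  85  86  80  80  88
   82  76]
 [ 80  80  81  83  84  84  81  83  84  83  81  83  83  83  85  87  80  80
   81  79]
 [ 82  83  84  82  86  84  81  84  88  82  80  83  83  84  90  87  82  81
   79  77]
 [ 85  84  82  86  83  82  78  80  81  81  83  84  83  85  81  80  76  75
   88  95]
 [ 80  78  84  78  76  73  72  73  86 101 102  91  85 104 128 145 144 133
  119 156]
 [ 84  80  83 116 255 255 255 173 150 143 153 162 172 170 176 182 138 135
  169 233]
 [ 80  85  81 148 255 255 255 228 184 189 191 191 192 194 195 196 149 120
  186 242]
 [ 83  84  76 147 255 255 255 247 210 184 175 169 160 157 142 129 113 128
  103 110]
 [ 84  81  78 123 255 255 255 248 174 172 166 162 153 153 157 172 169 128
  108 101]
 [ 83  83  81  98 255 255 255 204 105 105 106 108  88  82  79  78  79  82
   85  81]
 [ 77  80  79  77  87 102 100  79  84  85  90  87  81  80  79  79  79  84
   93  93]
 [ 83  83  82  82  84  82  82  84  87  83  88
[... 404 characters left out ...]
73  70  82 110 159 188 168 152 189 247 255 255 255
  239 255]
 [ 88  82  88 117 255 255 255 255 255 255 255 255 255 255 255 255 252 251
  223 224]
 [ 81  87  84 150 255 255 255 255 255 255 255 255 255 255 255 255 255 238
  236 232]
 [ 85  84  75 148 255 255 255 255 255 255 255 255 255 255 253 247 232 243
  221 229]
 [ 89  82  81 124 255 255 255 255 255 255 255 255 255 255 255 255 255 251
  221 207]
 [ 84  83  82  98 255 255 255 246 229 224 219 207 141 108  95  89  86  81
   81  78]
 [ 76  80  82  82  89 101 100  81  84  83  90  87  81  79  80  79  76  86
   99 100]
 [ 84  84  83  87  90  87  84  85  88  87  93  96  90  86  79  81  86  94
   93  90]]
[[228.0772 231.1699]
 [207.5267 228.4691]]
```

```bash
cat > mv.py <<'E'
from h import *
from scipy.spatial.transform import Rotation as Ro
from bench import r
def down(phi):
    c,s=np.cos(np.radians(phi)),np.sin(np.radians(phi));return np.array([[-s,c,0],[c,s,0],[0,0,-1.]])
def rows(*ts):  # each target (x,y,z,phi)
    o=r.get_obs();p=o["tcp_pos"];R0=Ro.from_rotvec(o["orientation"]).as_matrix()
    print("t %.2f"%o["clock"],"tcp",p,"F",o["contact_force"],"M",o["moment"],"w %.4f"%o["grip_width"],"phi %.2f"%np.degrees(np.arctan2(R0[1,1],R0[0,1])),"j7 %.2f"%o["joints"][6],"z",R0[:,2])
    for t in ts: print(np.round(np.r_[Ro.from_matrix(R0.T@down(t[3])).as_rotvec()/np.pi,R0.T@(np.array(t[:3])-p)/.4],4).tolist())
E
python3 - <<'E'
from mv import *
rows((.5,-.32,.2,-40),(.58,-.1,.2,-20))
E
```

```text
t 0.10 tcp [ 0.245  -0.6284  0.2304] F [0.0891 0.4054 0.6049] M [-0.0123  0.0066  0.0113] w 0.0852 phi -68.70 j7 -0.08 z [-0.0007  0.0015 -1.    ]
[-0.0005, -0.0001, -0.1594, 0.874, -0.4866, 0.0767]
[-0.0005, -0.0002, -0.2705, 1.2602, -0.9263, 0.0774]
```

Emit:
apply_moves --plan '[[[0,0,-0.16,0.875,-0.485,0.075,0],[0,0,-0.16,0.875,-0.485,0.075,0],[0,0,-0.16,0.875,-0.485,0.075,0],[0,0,-0.16,0.875,-0.485,0.075,0],[0,0,-0.16,0.875,-0.485,0.075,0],[0,0,-0.16,0.875,-0.485,0.075,0],[0,0,-0.16,0.875,-0.485,0.075,0],[0,0,-0.16,0.875,-0.485,0.075,0],[0,0,-0.16,0.875,-0.485,0.075,0],[0,0,-0.16,0.875,-0.485,0.075,0],[0,0,-0.16,0.875,-0.485,0.075,0]]]' --force 40

```text
clock: 1.02
tcp_pos: [0.5054, -0.3134, 0.2007]
orientation: [-2.836, -1.344, -0.005]
contact_force: [0.5, 0.5, 0.1]
grip_width: 0.0428
```

```bash
python3 - <<'E'
from mv import *
rows((.58,.05,.16,-5),(.4574,.3119,.12,6.1))
E
```

```text
t 1.02 tcp [ 0.5054 -0.3134  0.2007] F [0.5331 0.5161 0.097 ] M [ 0.0323 -0.0685  0.0094] w 0.0428 phi -39.29 j7 -0.32 z [ 0.0016  0.004  -1.    ]
[-0.0, -0.0014, -0.1905, 0.8207, -0.4309, 0.1057]
[0.0001, -0.0014, -0.2522, 1.1329, -1.0826, 0.2078]
```

Emit:
apply_moves --plan '[[[0,0,-0.19,0.82,-0.43,0.105,0],[0,0,-0.19,0.82,-0.43,0.105,0],[0,0,-0.19,0.82,-0.43,0.105,0],[0,0,-0.19,0.82,-0.43,0.105,0],[0,0,-0.19,0.82,-0.43,0.105,0],[0,0,-0.19,0.82,-0.43,0.105,0],[0,0,-0.19,0.82,-0.43,0.105,0],[0,0,-0.19,0.82,-0.43,0.105,0],[0,0,-0.19,0.82,-0.43,0.105,0],[0,0,-0.19,0.82,-0.43,0.105,0]]]'

```text
clock: 1.85
tcp_pos: [0.5793, 0.0514, 0.1589]
orientation: [-2.314, -2.119, -0.006]
contact_force: [0.0, 0.7, 0.6]
grip_width: 0.0426
```

```bash
python3 - <<'E'
from mv import *
rows((.4574,.3119,.12,6.1))
E
```

```text
t 1.85 tcp [0.5793 0.0514 0.1589] F [0.0234 0.7481 0.6121] M [ 0.0444 -0.0018 -0.0028] w 0.0426 phi -5.04 j7 -0.48 z [ 0.0001  0.0059 -1.    ]
[0.0001, -0.0019, -0.0619, 0.6214, -0.3607, 0.101]
```

Emit:
apply_moves --plan '[[[0,-0.002,-0.062,0.62,-0.36,0.1,0],[0,-0.002,-0.062,0.62,-0.36,0.1,0],[0,-0.002,-0.062,0.62,-0.36,0.1,0],[0,-0.002,-0.062,0.62,-0.36,0.1,0],[0,-0.002,-0.062,0.62,-0.36,0.1,0],[0,-0.002,-0.062,0.62,-0.36,0.1,0],[0,-0.002,-0.062,0.62,-0.36,0.1,0],[0,-0.002,-0.062,0.62,-0.36,0.1,0],[0,-0.002,-0.062,0.62,-0.36,0.1,0],[0,-0.002,-0.062,0.62,-0.36,0.1,0]]]'

```text
clock: 2.68
tcp_pos: [0.4609, 0.301, 0.119]
orientation: [2.11, 2.321, -0.009]
contact_force: [0.4, 0.1, 0.2]
grip_width: 0.0429
```

```bash
python3 - <<'E'
from mv import *
rows((.4574,.3119,.026,6.1))
f=r.grab_frame("scene");c=f["pixels"][150:290,120:300];cv2.imwrite("pics/s1.png",cv2.resize(c,None,fx=4,fy=4,interpolation=cv2.INTER_CUBIC))
E
```

```text
t 2.68 tcp [0.4609 0.301  0.119 ] F [0.4487 0.078  0.2143] M [-0.0147  0.0271  0.0751] w 0.0429 phi 5.45 j7 -0.88 z [-0.0003 -0.0075 -1.    ]
[-0.0003, 0.0024, -0.0036, 0.0297, -0.0059, 0.2322]
```

View pics/s1.png

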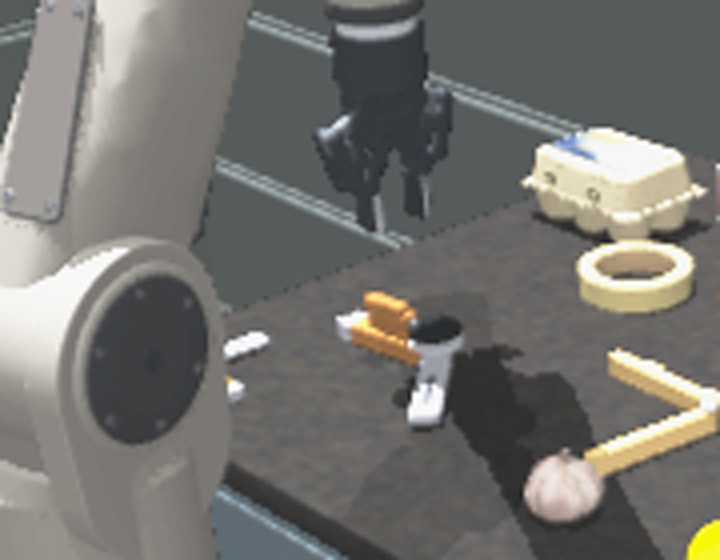

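The gripper (crop 390,200) stands above the orange fin (crop 390,310), and the view is unobstructed. I'll go partway down, settle and correct.

Emit:
apply_moves --plan '[[[0,0,0,0,0,0.1,0],[0,0,0,0,0,0.14,0],[0,0,0,0,0,0.14,0],[0,0,0,0,0,0.14,0],[0,0,0,0,0,0.14,0]]]'

```text
clock: 3.15
tcp_pos: [0.4619, 0.3013, 0.0644]
orientation: [2.112, 2.319, -0.005]
contact_force: [1.2, 0.0, 0.5]
grip_width: 0.0423
```

```bash
python3 - <<'E'
from mv import *
rows((.4574,.3119,.026,6.1))
print(r.get_obs()["qvel"])
E
```

```text
t 3.15 tcp [0.4619 0.3013 0.0644] F [1.2225 0.039  0.4904] M [ 0.0383 -0.002  -0.0307] w 0.0423 phi 5.36 j7 -0.94 z [ 0.0014 -0.0056 -1.    ]
[0.0003, 0.0018, -0.0041, 0.0281, -0.0088, 0.0958]
[-0.0065 -0.0133 -0.0088 -0.008   0.001  -0.0022 -0.0043]
```

Emit:
apply_moves --plan '[[[0,0.002,-0.004,0.028,-0.009,0.02,0],[0,0.002,-0.004,0.028,-0.009,0.05,0],[0,0.002,-0.004,0.028,-0.009,0.095,0],[0,0.002,-0.004,0.028,-0.009,0.095,0],[0,0.002,-0.004,0.028,-0.009,0.095,0]]]'

```text
clock: 3.57
tcp_pos: [0.4551, 0.3121, 0.0244]
orientation: [-2.097, -2.338, 0.004]
contact_force: [0.1, 0.3, -0.0]
grip_width: 0.0427
```

```bash
python3 - <<'E'
from mv import *
rows((.4574,.3119,.026,6.1))
E
```

```text
t 3.57 tcp [0.4551 0.3121 0.0244] F [ 0.1226  0.3349 -0.0112] M [0.0367 0.0224 0.002 ] w 0.0427 phi 6.23 j7 -0.98 z [-0.0024 -0.0011 -1.    ]
[-0.0008, 0.0003, 0.0007, -0.0012, 0.0057, -0.0039]
```

Good. Now I'll close on the fin with a small x correction.

Emit:
apply_moves --plan '[[[0,0,0,0,0.005,-0.004,0.4],[0,0,0,0,0.005,-0.004,1],[0,0,0,0,0.005,-0.004,1],[0,0,0,0,0.005,-0.004,1],[0,0,0,0,0.005,-0.004,1],[0,0,0,0,0.005,-0.004,1]]]' --force 50

```text
clock: 4.07
tcp_pos: [0.4584, 0.313, 0.0278]
orientation: [-2.098, -2.338, -0.002]
contact_force: [-1.1, -0.3, 6.9]
grip_width: 0.0131
```

```bash
python3 - <<'E'
from mv import *
rows((.50,.25,.1,6.1))
E
```

```text
t 4.07 tcp [0.4584 0.313  0.0278] F [-1.076  -0.2851  6.9453] M [-0.1251  0.2129  0.0266] w 0.0131 phi 6.20 j7 -0.98 z [ 0.0008  0.0009 -1.    ]
[0.0003, -0.0003, 0.0005, -0.1678, 0.0865, -0.1804]
```

Emit:
apply_moves --plan '[[[0,0,0,0,0,-0.03,1],[0,0,0,0,0,-0.08,1],[0,0,0,0,0,-0.14,1],[0,0,0,0,0,-0.18,1],[0,0,0,0,0,-0.2,1],[0,0,0,0,0,-0.2,1],[0,0,0,0,0,-0.2,1]]]'

```text
clock: 4.65
tcp_pos: [0.4578, 0.3119, 0.1066]
orientation: [-2.099, -2.337, 0.001]
contact_force: [-0.0, 0.3, -5.8]
grip_width: 0.0129
```

```bash
python3 - <<'E'
from mv import *
rows((.53,.08,.105,-4),(.57,-.151,.105,-13.7))
E
```

```text
t 4.65 tcp [0.4578 0.3119 0.1066] F [-0.0368  0.3084 -5.7654] M [0.0248 0.0288 0.032 ] w 0.0129 phi 6.16 j7 -0.90 z [-0.0008 -0.0006 -1.    ]
[-0.0003, 0.0002, 0.0564, -0.5957, 0.1172, 0.0041]
[-0.0002, 0.0002, 0.1103, -1.1806, 0.1547, 0.0043]
```

Emit:
apply_moves --plan '[[[0,0,0.003,-0.03,0.006,0,1],[0,0,0.01,-0.09,0.018,0,1],[0,0,0.018,-0.17,0.034,0,1],[0,0,0.025,-0.25,0.05,0,1],[0,0,0.032,-0.33,0.066,0,1],[0,0,0.04,-0.41,0.082,0,1],[0,0,0.048,-0.49,0.098,0,1],[0,0,0.056,-0.57,0.113,0,1],[0,0,0.063,-0.65,0.12,0,1],[0,0,0.071,-0.73,0.13,0,1],[0,0,0.078,-0.8,0.135,0,1],[0,0,0.08,-0.83,0.14,0,1]]]'

```text
clock: 5.65
tcp_pos: [0.5483, -0.0185, 0.1051]
orientation: [-2.383, -2.047, 0.008]
contact_force: [-0.8, -1.8, -4.7]
grip_width: 0.0129
```

```bash
python3 - <<'E'
from mv import *
rows((.57,-.151,.10,-13.7))
E
```

```text
t 5.65 tcp [ 0.5483 -0.0185  0.1051] F [-0.7577 -1.8448 -4.6517] M [-0.036  -0.0737 -0.0017] w 0.0129 phi -8.66 j7 -0.46 z [-0.0041 -0.0033 -1.    ]
[-0.0011, 0.0013, 0.028, -0.3193, 0.1036, 0.0135]
```

Emit:
apply_moves --plan '[[[0,0,0.008,-0.08,0.026,0,1],[0,0,0.014,-0.16,0.052,0,1],[0,0,0.021,-0.23,0.078,0.01,1],[0,0,0.026,-0.29,0.094,0.01,1],[0,0,0.028,-0.315,0.103,0.01,1],[0,0,0.028,-0.32,0.104,0.01,1],[0,0,0.028,-0.32,0.104,0.01,1],[0,0,0.028,-0.32,0.104,0.01,1]]]'

```text
clock: 6.32
tcp_pos: [0.5717, -0.1423, 0.1022]
orientation: [-2.459, -1.951, 0.001]
contact_force: [0.4, 1.2, -5.4]
grip_width: 0.013
```

```bash
python3 - <<'E'
from mv import *
rows((.57,-.151,.03,-13.7))
f=r.grab_frame("scene");c=f["pixels"][190:340,300:480];cv2.imwrite("pics/s2.png",cv2.resize(c,None,fx=4,fy=4,interpolation=cv2.INTER_CUBIC))
f=r.grab_frame("top");pickle.dump(f,open("top1.pkl","wb"));c=f["pixels"][170:300,330:480];cv2.imwrite("pics/t2.png",cv2.resize(c,None,fx=4,fy=4,interpolation=cv2.INTER_CUBIC))
E
```

```text
t 6.32 tcp [ 0.5717 -0.1423  0.1022] F [ 0.4118  1.1722 -5.4036] M [ 0.1192 -0.0206  0.0326] w 0.0130 phi -13.15 j7 -0.30 z [-0.0019  0.0014 -1.    ]
[-0.0007, -0.0003, 0.0031, -0.0223, 0.0011, 0.1804]
```

View pics/t2.png

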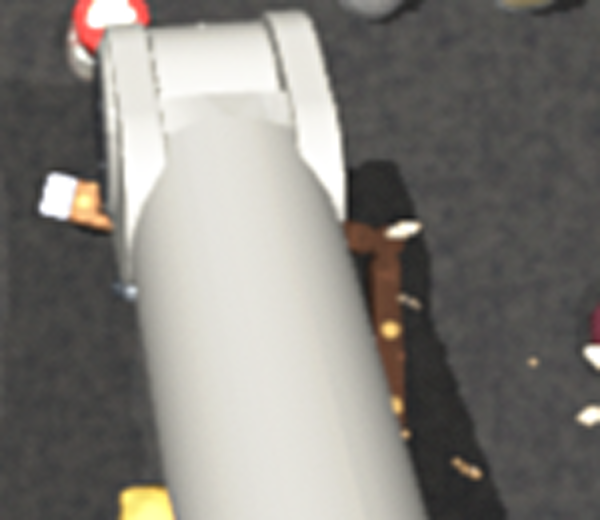

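The arm hides the blade in the top view. The stock's white end shows at crop (58,195) and the sample's second leg at (390,320). I'll lower here, still clear of the legs.

Emit:
apply_moves --plan '[[[0,0,0.003,-0.011,0,0.04,1],[0,0,0.003,-0.022,0,0.1,1],[0,0,0.003,-0.022,0,0.15,1],[0,0,0.003,-0.022,0,0.175,1],[0,0,0.003,-0.022,0,0.182,1],[0,0,0.003,-0.022,0,0.182,1],[0,0,0.003,-0.022,0,0.182,1]]]'

```text
clock: 7.0
tcp_pos: [0.5712, -0.1521, 0.0309]
orientation: [2.471, 1.939, 0.001]
contact_force: [-0.0, 0.0, -5.1]
grip_width: 0.0128
```

```bash
python3 - <<'E'
from mv import *
rows((.5585,-.241,.0285,-13.7))
E
```

```text
t 7.00 tcp [ 0.5712 -0.1521  0.0309] F [-0.0012  0.0292 -5.0986] M [ 0.0152 -0.0382  0.0199] w 0.0128 phi -13.74 j7 -0.34 z [ 0.0009  0.0001 -1.    ]
[0.0003, -0.0001, -0.0002, -0.2235, 0.0219, 0.0061]
```

Emit:
apply_moves --plan '[[[0,0,0,0,0,0.004,1],[0,0,0,-0.01,0,0.0055,1],[0,0,0,-0.03,0,0.0055,1],[0,0,0,-0.05,0,0.0055,1],[0,0,0,-0.07,0.002,0.0055,1],[0,0,0,-0.09,0.004,0.0055,1],[0,0,0,-0.11,0.006,0.0055,1],[0,0,0,-0.13,0.008,0.0055,1],[0,0,0,-0.15,0.01,0.0055,1],[0,0,0,-0.17,0.012,0.0055,1],[0,0,0,-0.18,0.012,0.0055,1],[0,0,0,-0.18,0.012,0.0055,1]]]'

```text
clock: 8.0
tcp_pos: [0.5576, -0.2257, 0.0279]
orientation: [2.473, 1.936, -0.002]
contact_force: [0.3, -2.2, -3.7]
grip_width: 0.0129
```

```bash
cat >> mv.py <<'E'
def tf():
    o=r.get_obs();R=Ro.from_rotvec(o["orientation"]).as_matrix();print("F tool",R.T@o["contact_force"],"M tool",R.T@o["moment"])
E
python3 - <<'E'
from mv import *
rows((.5585,-.241,.0285,-13.7));tf()
E
```

```text
t 8.00 tcp [ 0.5576 -0.2257  0.0279] F [ 0.2866 -2.2324 -3.6941] M [-0.3259 -0.2144 -0.0533] w 0.0129 phi -13.90 j7 -0.22 z [-0.0003 -0.0011 -1.    ]
[-0.0, 0.0004, -0.0011, -0.0366, 0.0114, -0.0014]
F tool [-2.0938  0.8146  3.6965] M tool [-0.2863 -0.2648  0.0536]
```

Emit:
apply_moves --plan '[[[0,0,0,-0.005,0.002,0,1],[0,0,0,-0.01,0.004,0,1],[0,0,0,-0.015,0.006,0,1],[0,0,0,-0.015,0.006,0,1],[0,0,0,-0.015,0.006,0,1]]]'

```text
clock: 8.42
tcp_pos: [0.5587, -0.2293, 0.0279]
orientation: [-2.471, -1.939, 0.0]
contact_force: [-1.1, 4.2, 0.1]
grip_width: 0.0131
```

```bash
python3 - <<'E'
from mv import *
rows((.5585,-.241,.0285,-13.7));tf()
E
```

```text
t 8.42 tcp [ 0.5587 -0.2293  0.0279] F [-1.1295  4.2076  0.1031] M [ 0.9649  0.2687 -0.112 ] w 0.0131 phi -13.75 j7 -0.21 z [-0.0009  0.0007 -1.    ]
[-0.0003, -0.0002, -0.0003, -0.0286, 0.0066, -0.0014]
F tool [ 3.8186 -2.0974 -0.0991] M tool [0.4903 0.8735 0.1113]
```

Emit:
apply_moves --plan '[[[0,0,0,-0.005,0.001,0,1],[0,0,0,-0.01,0.002,0,1],[0,0,0,-0.015,0.003,0,1],[0,0,0,-0.015,0.003,0,1]]]'

```text
clock: 8.75
tcp_pos: [0.5588, -0.237, 0.0279]
orientation: [2.472, 1.938, -0.0]
contact_force: [1.5, 2.7, -2.1]
grip_width: 0.0128
```

```bash
python3 - <<'E'
from mv import *
rows((.5585,-.241,.0285,-13.7));tf()
E
```

```text
t 8.75 tcp [ 0.5588 -0.237   0.0279] F [ 1.5154  2.6555 -2.1429] M [ 0.5772 -0.3324 -0.0559] w 0.0128 phi -13.82 j7 -0.19 z [ 0.0003 -0.0005 -1.    ]
[0.0001, 0.0001, -0.0007, -0.01, 0.0017, -0.0014]
F tool [2.9415 0.8361 2.1422] M tool [-0.1849  0.6399  0.0562]
```

Emit:
apply_moves --plan '[[[0,0,0,-0.004,0.001,0,1],[0,0,0,-0.008,0.002,0,1],[0,0,0,-0.01,0.002,0,1],[0,0,0,-0.01,0.002,0,1]]]'

```text
clock: 9.08
tcp_pos: [0.5584, -0.2407, 0.0279]
orientation: [2.472, 1.938, -0.0]
contact_force: [0.9, 3.7, -1.5]
grip_width: 0.0124
```

```bash
python3 - <<'E'
from mv import *
rows((.5585,-.241,.0285,-13.7));tf()
E
```

```text
t 9.08 tcp [ 0.5584 -0.2407  0.0279] F [ 0.9106  3.684  -1.5108] M [ 0.772  -0.3894 -0.0252] w 0.0124 phi -13.81 j7 -0.19 z [-0.     -0.0002 -1.    ]
[0.0, 0.0001, -0.0006, -0.0006, 0.0003, -0.0015]
F tool [3.7952 0.0049 1.51  ] M tool [-0.1938  0.8426  0.0252]
```

Emit:
apply_moves --plan '[[[0,0,0,-0.003,0.002,0,1],[0,0,0,-0.006,0.004,0,1],[0,0,0,-0.006,0.004,0,1],[0,0,0,-0.006,0.004,0,1]]]'

```text
clock: 9.42
tcp_pos: [0.5586, -0.2409, 0.0279]
orientation: [-2.468, -1.938, 0.001]
contact_force: [-1.7, 9.0, 5.0]
grip_width: 0.0126
```

```bash
python3 - <<'E'
from mv import *
rows((.5585,-.241,.0285,-13.7));tf()
E
```

```text
t 9.42 tcp [ 0.5586 -0.2409  0.0279] F [-1.7352  9.0487  5.003 ] M [ 1.894   0.4644 -0.125 ] w 0.0126 phi -13.73 j7 -0.18 z [-0.0025  0.0023 -1.    ]
[-0.0009, -0.0005, -0.0002, -0.0003, -0.0002, -0.0014]
F tool [ 8.3864 -3.8484 -4.9776] M tool [0.9006 1.7299 0.1214]
```

It is home: the resistance along the stock jumped to 8 N, with 4 N against the first leg, and the TCP stands exactly at the predicted home point. I'll ease off, release, rise and look.

Emit:
apply_moves --plan '[[[0,0,0,0.005,-0.002,-0.004,1],[0,0,0,0.005,-0.002,-0.004,0.6],[0,0,0,0.005,-0.002,-0.004,0.2],[0,0,0,0.005,-0.002,-0.004,0.0],[0,0,0,0.005,-0.002,-0.004,0.0],[0,0,0,0.005,-0.002,-0.06,0.0],[0,0,0,0.005,-0.002,-0.12,0.0],[0,0,0,0.005,-0.002,-0.2,0.0],[0,0,0,0.005,-0.002,-0.2,0.0]]]'

```text
clock: 10.17
tcp_pos: [0.5626, -0.2426, 0.1137]
orientation: [2.467, 1.933, 0.006]
contact_force: [1.1, -0.2, 1.4]
grip_width: 0.0427
```

```bash
python3 - <<'E'
from mv import *
rows((.5471,-.2876,.06,-13.7))
f=r.grab_frame("scene");pickle.dump(f,open("sc2.pkl","wb"));c=f["pixels"][240:340,320:440];cv2.imwrite("pics/s3.png",cv2.resize(c,None,fx=6,fy=6,interpolation=cv2.INTER_CUBIC))
E
```

```text
t 10.17 tcp [ 0.5626 -0.2426  0.1137] F [ 1.1472 -0.2044  1.4376] M [-0.0098 -0.0867 -0.0344] w 0.0427 phi -13.84 j7 -0.14 z [ 0.0081 -0.0037 -1.    ]
[0.0028, 0.0005, -0.0008, -0.1182, -0.0119, 0.1344]
```

View pics/s3.png

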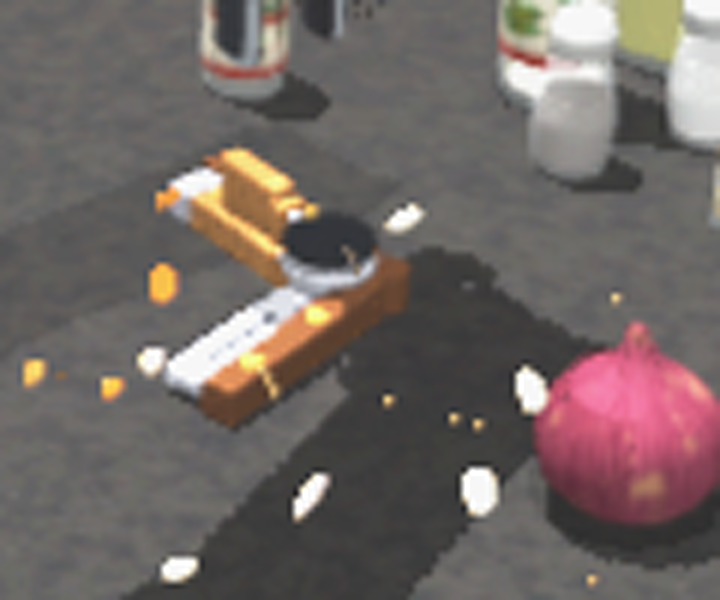

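The blade lies flush along the second leg (crop 170,370 to 290,300), with the knob at (330,240). The stock's side is hidden here, so I'll move the arm away for a top view.

Emit:
apply_moves --plan '[[[0,0,0,0.1,0,-0.05,0],[0,0,0,0.7,0,-0.05,0],[0,0,0,0.7,0,-0.05,0],[0,0,0,0.7,0,-0.05,0.5],[0,0,0,0.7,0,-0.05,1],[0,0,0,0.7,0,-0.05,1],[0,0,0,0.7,0,-0.05,1],[0,0,0,0.7,0,-0.05,1],[0,0,0,0.7,0,-0.05,1]]]'

```text
clock: 10.97
tcp_pos: [0.6255, 0.034, 0.127]
orientation: [-2.466, -1.944, 0.001]
contact_force: [0.1, -0.7, -0.4]
grip_width: -0.0001
```

```bash
python3 - <<'E'
from mv import *
rows((.5471,-.2876,.06,-13.7))
f=r.grab_frame("top");pickle.dump(f,open("top2.pkl","wb"));c=f["pixels"][205:290,365:455];cv2.imwrite("pics/t3.png",cv2.resize(c,None,fx=6.6,fy=6.6,interpolation=cv2.INTER_CUBIC))
print(f["pixels"].astype(int)[215:250,383:400:2,2])
E
```

```text
t 10.97 tcp [0.6255 0.034  0.127 ] F [ 0.0935 -0.7169 -0.3761] M [-0.0697  0.0246  0.0098] w -0.0001 phi -13.51 j7 -0.61 z [-0.0014  0.0009 -1.    ]
[-0.0005, -0.0002, 0.0011, -0.8277, -0.0026, 0.167]
[[ 80  75  82  87  83  82  84  82  77]
 [115  90  76  83  85  83  87  83  75]
 [176 142 111  95  82  84  85  82  78]
 [178 221 255 167 115  98  81  81  78]
 [169 255 255 239 172 147 114  96  80]
 [172 255 255 250 173 174 174 147 113]
 [176 255 255 249 165 175 179 175 173]
 [170 228 255 210 173 174 172 174 178]
 [220 183 179 183 179 177 174 173 173]
 [255 218 172 176 172 185 181 177 173]
 [255 255 252 197 176 174 171 184 180]
 [255 255 255 255 245 179 158 173 170]
 [255 253 255 253 238 255 243 183 160]
 [255 255 255 247 223 255 255 255 244]
 [255 255 255 245 241 255 255 255 255]
 [253 255 255 238 251 255 255 255 255]
 [229 255 255 232 224 255 255 255 255]
 [183 255 255 253 177 212 249 255 255]
 [111 250 255 255 249 209 190 212 249]
 [ 56 141 211 255 255 255 248 209 190]
 [ 41  55  82 167 208 255 255 255 248]
 [ 45  43  52  88  94 164 210 255 255]
 [ 45  44  51  86  76  77  97 169 213]
 [ 47  46  50  84  80  73  76  81 103]
 [ 46  49  49  68  78  79  77  75  76]
 [ 45  48  49  53  72  79  77  78  80]
 [ 45  48  48  46  59  82  77  80  81]
 [ 46  48  47  46  54  80  79  80  79]
 [ 43  45  47  46  47  81  83  83  83]
 [ 44  44  43  47  48  80  88  88  85]
 [ 44  41  42  47  47  67  88  88  87]
 [ 45  45  43  44  41  51  78  90  87]
 [ 46  46  44  41  40  39  60  86  86]
 [ 45  46  44  39  85 114 108  90  83]
 [ 43  45  43  42 162 210 200 116  83]]
```

View pics/t3.png

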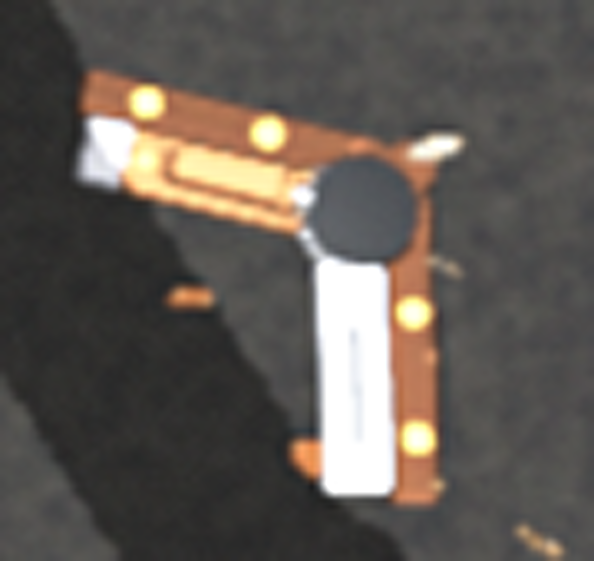

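Both legs look flush: the stock lies along the first leg, and the blade along the second, with the knob at crop (364,208). Now I'll go over the knob.

```bash
python3 - <<'E'
from mv import *
f=pickle.load(open("top2.pkl","rb"));print(ray(f,[365+364/6.6-.4,205+208/6.6-.4],.038), proj(f,[.5471,-.2876,.038]))
E
```

```text
[[ 0.5467 -0.2884  0.038 ]] [[419.4414 235.948 ]]
```

Emit:
apply_moves --plan '[[[0,0,0,-0.828,-0.002,0,1],[0,0,0,-0.828,-0.002,0,1],[0,0,0,-0.828,-0.002,0,1],[0,0,0,-0.828,-0.002,0,1],[0,0,0,-0.828,-0.002,0,1],[0,0,0,-0.828,-0.002,0,1],[0,0,0,-0.828,-0.002,0,1],[0,0,0,-0.828,-0.002,0,1],[0,0,0,-0.828,-0.002,0,1],[0,0,0,-0.828,-0.002,0.05,1],[0,0,0,-0.828,-0.002,0.15,1],[0,0,0,-0.828,-0.002,0.15,1]]]'

```text
clock: 12.02
tcp_pos: [0.5399, -0.2913, 0.0613]
orientation: [-2.468, -1.928, 0.01]
contact_force: [-2.3, 0.4, -0.8]
grip_width: -0.0003
```

```bash
python3 - <<'E'
from mv import *
rows((.5471,-.2876,.039,-13.7))
E
```

```text
t 12.02 tcp [ 0.5399 -0.2913  0.0613] F [-2.3449  0.3549 -0.7705] M [0.0394 0.1043 0.0224] w -0.0003 phi -14.00 j7 -0.08 z [-0.011   0.0034 -0.9999]
[-0.0037, -0.0002, -0.0017, 0.0132, 0.016, 0.0556]
```

Emit:
apply_moves --plan '[[[0,0,0,0.004,0.006,0,1],[0,0,0,0.004,0.006,0,1],[0,0,0,0.004,0.006,0,1]]]'

```text
clock: 12.27
tcp_pos: [0.5499, -0.2902, 0.0697]
orientation: [2.471, 1.937, 0.001]
contact_force: [0.7, -0.2, 0.7]
grip_width: 0.0002
```

```bash
python3 - <<'E'
from mv import *
rows((.5471,-.2876,.039,-13.7))
E
```

```text
t 12.27 tcp [ 0.5499 -0.2902  0.0697] F [ 0.6556 -0.2468  0.7346] M [ 0.013  -0.0165  0.0189] w 0.0002 phi -13.81 j7 -0.08 z [ 0.002  -0.0013 -1.    ]
[0.0007, 0.0003, -0.0006, 0.0047, -0.0085, 0.0768]
```

Emit:
apply_moves --plan '[[[0,0,0,0.004,-0.007,0.03,1],[0,0,0,0.004,-0.007,0.06,1],[0,0,0,0.004,-0.007,0.074,1],[0,0,0,0.004,-0.007,0.08,1],[0,0,0,0.004,-0.007,0.085,1],[0,0,0,0.004,-0.007,0.085,1]]]'

```text
clock: 12.77
tcp_pos: [0.5457, -0.287, 0.0349]
orientation: [-2.471, -1.938, 0.003]
contact_force: [-4.7, 1.9, 14.9]
grip_width: 0.0003
```

```bash
python3 - <<'E'
from mv import *
rows((.5471,-.2876,.035,-13.7))
E
```

```text
t 12.77 tcp [ 0.5457 -0.287   0.0349] F [-4.748   1.8786 14.8562] M [0.6044 1.3269 0.071 ] w 0.0003 phi -13.80 j7 -0.10 z [-0.0025 -0.     -1.    ]
[-0.0008, 0.0002, -0.0005, -0.0006, 0.0037, -0.0003]
```

Emit:
apply_moves --plan '[[[0,0,0,0,-0.002,0.003,1],[0,0,0,0,-0.002,0.006,1],[0,0,0,0,-0.002,0.006,1]]]'

```text
clock: 13.02
tcp_pos: [0.5459, -0.2871, 0.0346]
orientation: [2.472, 1.938, -0.002]
contact_force: [-9.4, 3.9, 28.7]
grip_width: 0.0001
```

```bash
python3 - <<'E'
from mv import *
rows((.5471,-.2876,.035,-13.7))
E
```

```text
t 13.02 tcp [ 0.5459 -0.2871  0.0346] F [-9.3941  3.8816 28.6894] M [0.9292 2.1817 0.0041] w 0.0001 phi -13.80 j7 -0.10 z [-0.0007 -0.0012 -1.    ]
[-0.0001, 0.0004, -0.0006, -0.0005, 0.0033, -0.0011]
```

The force climbs 14 N within 0.3 mm at 3.3 mm of travel, so the knob is home. I'll rise, shift to the fin and open.

Emit:
apply_moves --plan '[[[0,0,0,0,0,-0.02,1],[0,0,0,0,0,-0.08,1],[0,0,0,0,0,-0.15,1],[0,0,0,0.12,0.003,-0.15,0.3],[0,0,0,0.12,0.003,-0.15,0],[0,0,0,0.12,0.003,-0.15,0],[0,0,0,0.12,0.003,-0.15,0],[0,0,0,0.12,0.003,-0.15,0]]]'

```text
clock: 13.68
tcp_pos: [0.5575, -0.2415, 0.0908]
orientation: [-2.472, -1.937, 0.003]
contact_force: [-0.1, -0.7, -0.0]
grip_width: 0.0428
```

```bash
python3 - <<'E'
from mv import *
rows((.5586,-.2409,.0285,-13.7))
E
```

```text
t 13.68 tcp [ 0.5575 -0.2415  0.0908] F [-0.0946 -0.7432 -0.0092] M [-0.0458  0.0335 -0.0095] w 0.0428 phi -13.82 j7 -0.15 z [-0.0018 -0.0003 -1.    ]
[-0.0005, 0.0002, -0.0007, 0.0022, 0.0024, 0.1558]
```

Emit:
apply_moves --plan '[[[0,0,0,0.001,0.002,0.06,0],[0,0,0,0.001,0.002,0.12,0],[0,0,0,0.001,0.002,0.15,0],[0,0,0,0.001,0.002,0.156,0],[0,0,0,0.001,0.002,0.156,0],[0,0,0,0.001,0.002,0.156,0.5],[0,0,0,0.001,0.002,0.156,1],[0,0,0,0.001,0.002,0.156,1],[0,0,0,0.001,0.002,0.156,1],[0,0,0,0.001,0.002,0.156,1],[0,0,0,0.001,0.002,0.156,1]]]' --force 50

```text
clock: 14.6
tcp_pos: [0.5586, -0.2408, 0.0302]
orientation: [-2.472, -1.938, 0.002]
contact_force: [-4.5, 0.2, 5.9]
grip_width: 0.0129
```

```bash
python3 - <<'E'
from mv import *
rows((.5586,-.2409,.0285,-13.7));tf()
E
```

```text
t 14.60 tcp [ 0.5586 -0.2408  0.0302] F [-4.4853  0.2309  5.8589] M [ 0.1647  0.8957 -0.1109] w 0.0129 phi -13.82 j7 -0.19 z [-0.001  -0.0006 -1.    ]
[-0.0003, 0.0003, -0.0006, -0.0003, 0.0001, 0.0042]
F tool [-0.8517 -4.4157 -5.8543] M tool [ 0.9092 -0.0539  0.1102]
```

Emit:
apply_moves --plan '[[[0,0,0,0.006,-0.006,-0.005,1],[0,0,0,0.01,-0.012,-0.015,1],[0,0,0,0.015,-0.02,-0.05,1],[0,0,0,0.015,-0.02,-0.1,1],[0,0,0,0.015,-0.02,-0.15,1],[0,0,0,0.015,-0.02,-0.18,1],[0,0,0,0.015,-0.02,-0.19,1],[0,0,0,0.015,-0.02,-0.19,1]]]'

```text
clock: 15.27
tcp_pos: [0.5534, -0.2331, 0.1065]
orientation: [2.471, 1.937, 0.001]
contact_force: [-0.3, 0.7, -5.1]
grip_width: 0.0126
```

```bash
python3 - <<'E'
from mv import *
rows();tf()
f=pickle.load(open("top0.pkl","rb"));im=f["pixels"].astype(float)
print(im[224:242:1,270:286:3,0].astype(int).tolist())
for ch in(0,1):
  for T in(130,160,190,220):
    def sc(rng,vert,lo,hi):
        a=[];b=[]
        for k in rng:
            p=im[lo:hi,k,ch] if vert else im[k,lo:hi,ch]
            w=np.where(p>T)[0]
            if len(w)==0: continue
            i=w[-1];s=lo+i+(p[i]-T)/(p[i]-p[i+1]);a.append([k,s] if vert else [s,k])
            i=w[0];s=lo+i-(p[i]-T)/(p[i]-p[i-1]);b.append([k,s] if vert else [s,k])
        return np.array(a),np.array(b)
    lo1,_=sc(range(259,296),True,225,246); _,up=sc([*range(270,286)],True,222,246)
    r2,l2=sc(range(246,278),False,286,316)
    L=[line(ray(f,e,.02)) for e in(lo1,up,l2,r2)]
    n=np.array([np.sin(np.radians(L[0][0])),-np.cos(np.radians(L[0][0]))])
    n2=np.array([np.sin(np.radians(L[2][0])),-np.cos(np.radians(L[2][0]))])
    print(ch,T,[round(float(l[0]),2) for l in L],"w1 %.4f w2 %.4f"%((L[1][1]-L[0][1])@n,(L[3][1]-L[2][1])@n2),"corner",cross(L[0],L[2]),"mid corner",cross((L[0][0],L[0][1]/2+L[1][1]/2),(L[2][0],L[2][1]/2+L[3][1]/2)))
E
```

```text
t 15.27 tcp [ 0.5534 -0.2331  0.1065] F [-0.3209  0.6574 -5.1329] M [ 0.0135 -0.0545 -0.0103] w 0.0126 phi -13.80 j7 -0.15 z [ 0.0017 -0.0011 -1.    ]
F tool [ 0.5649 -0.4784  5.1316] M tool [-0.0497  0.026   0.0103]
[[80, 80, 84, 78, 82, 84], [79, 80, 81, 79, 84, 86], [79, 80, 79, 83, 83, 85], [79, 79, 78, 85, 83, 86], [77, 76, 77, 83, 81, 82], [73, 68, 71, 77, 74, 70], [170, 163, 164, 184, 134, 117], [255, 255, 255, 255, 245, 233], [255, 255, 255, 255, 255, 255], [255, 255, 255, 255, 255, 255], [255, 255, 255, 255, 255, 255], [189, 200, 208, 206, 232, 248], [85, 90, 89, 85, 110, 134], [81, 81, 76, 72, 79, 74], [88, 85, 82, 81, 83, 76], [86, 84, 84, 84, 83, 82], [85, 82, 86, 85, 88, 83], [86, 84, 86, 85, 91, 83]]
0 130 [88.31, 88.65, -8.14, -7.84] w1 0.0160 w2 0.0163 corner [0.5435 0.0219] mid corner [0.5512 0.0125]
0 160 [88.33, 88.83, -7.95, -7.85] w1 0.0145 w2 0.0148 corner [0.5442 0.021 ] mid corner [0.5512 0.0126]
0 190 [88.35, 89.14, -7.88, -7.75] w1 0.0130 w2 0.0133 corner [0.5449 0.0202] mid corner [0.5512 0.0127]
0 220 [88.29, 89.48, -7.78, -7.56] w1 0.0112 w2 0.0116 corner [0.5458 0.0194] mid corner [0.5512 0.0128]
1 130 [88.39, 89.97, -8.13, -7.72] w1 0.0180 w2 0.0180 corner [0.5425 0.0228] mid corner [0.5512 0.0125]
1 160 [88.4, 89.61, -7.96, -7.76] w1 0.0169 w2 0.0168 corner [0.5431 0.0222] mid corner [0.5513 0.0126]
1 190 [88.35, 88.14, -8.11, -7.9] w1 0.0156 w2 0.0156 corner [0.5437 0.0214] mid corner [0.5512 0.0124]
1 220 [88.43, 87.55, -8.02, -7.99] w1 0.0143 w2 0.0143 corner [0.5445 0.0205] mid corner [0.5514 0.0123]
```

```bash
python3 - <<'E'
from mv import *
rows((.548,-.05,.105,-8),(.5321,.1473,.105,-1.65))
E
```

```text
t 15.27 tcp [ 0.5534 -0.2331  0.1065] F [-0.3209  0.6574 -5.1329] M [ 0.0135 -0.0545 -0.0103] w 0.0126 phi -13.80 j7 -0.15 z [ 0.0017 -0.0011 -1.    ]
[0.0006, 0.0002, -0.0322, 0.4412, -0.1222, 0.0031]
[0.0006, 0.0003, -0.0675, 0.9108, -0.2784, 0.0026]
```

Emit:
apply_moves --plan '[[[0,0,-0.002,0.04,-0.011,0,1],[0,0,-0.008,0.12,-0.034,0,1],[0,0,-0.014,0.2,-0.056,0,1],[0,0,-0.02,0.28,-0.078,0,1],[0,0,-0.026,0.36,-0.1,0,1],[0,0,-0.032,0.44,-0.123,0,1],[0,0,-0.038,0.52,-0.149,0,1],[0,0,-0.045,0.6,-0.175,0,1],[0,0,-0.051,0.68,-0.201,0,1],[0,0,-0.057,0.76,-0.228,0,1],[0,0,-0.063,0.84,-0.255,0,1],[0,0,-0.066,0.89,-0.27,0,1]]]'

```text
clock: 16.27
tcp_pos: [0.5306, 0.1434, 0.104]
orientation: [-2.25, -2.188, 0.001]
contact_force: [-0.1, 0.4, -5.2]
grip_width: 0.0129
```

Emit:
apply_moves --plan '[[[0,0,-0.002,0.02,0,0,1],[0,0,-0.002,0.02,0,0,1],[0,0,-0.002,0.02,0,0,1],[0,0,-0.002,0.02,0,0,1]]]'

```text
clock: 16.6
tcp_pos: [0.5327, 0.1443, 0.1042]
orientation: [-2.254, -2.188, 0.004]
contact_force: [-0.2, -0.5, -4.0]
grip_width: 0.0128
```

```bash
python3 - <<'E'
from mv import *
rows((.5321,.1473,.033,-1.65))
E
```

```text
t 16.60 tcp [0.5327 0.1443 0.1042] F [-0.1583 -0.4773 -4.0365] M [-0.0514 -0.0513  0.0029] w 0.0128 phi -1.69 j7 -0.68 z [-0.0021 -0.0019 -1.    ]
[-0.0007, 0.0006, -0.0002, 0.0077, -0.0013, 0.1779]
```

Emit:
apply_moves --plan '[[[0,0,0,0.004,-0.001,0.04,1],[0,0,0,0.008,-0.001,0.1,1],[0,0,0,0.008,-0.001,0.15,1],[0,0,0,0.008,-0.001,0.175,1],[0,0,0,0.008,-0.001,0.182,1],[0,0,0,0.008,-0.001,0.182,1],[0,0,0,0.008,-0.001,0.182,1]]]'

```text
clock: 17.18
tcp_pos: [0.5335, 0.1495, 0.033]
orientation: [2.252, 2.19, 0.001]
contact_force: [-0.2, 0.9, -4.9]
grip_width: 0.0127
```

```bash
python3 - <<'E'
from mv import *
rows((.5351,.1472,.0295,-1.65));tf()
f=r.grab_frame("scene");c=f["pixels"][210:310,230:350];cv2.imwrite("pics/s4.png",cv2.resize(c,None,fx=6,fy=6,interpolation=cv2.INTER_CUBIC))
E
```

```text
t 17.18 tcp [0.5335 0.1495 0.033 ] F [-0.2385  0.8995 -4.9297] M [ 0.0354 -0.0458 -0.021 ] w 0.0127 phi -1.62 j7 -0.75 z [ 0.0007  0.0003 -1.    ]
[0.0002, -0.0001, 0.0002, -0.0057, 0.0042, 0.0086]
F tool [ 0.8907 -0.2673  4.9298] M tool [-0.0448  0.0367  0.021 ]
```

View pics/s4.png

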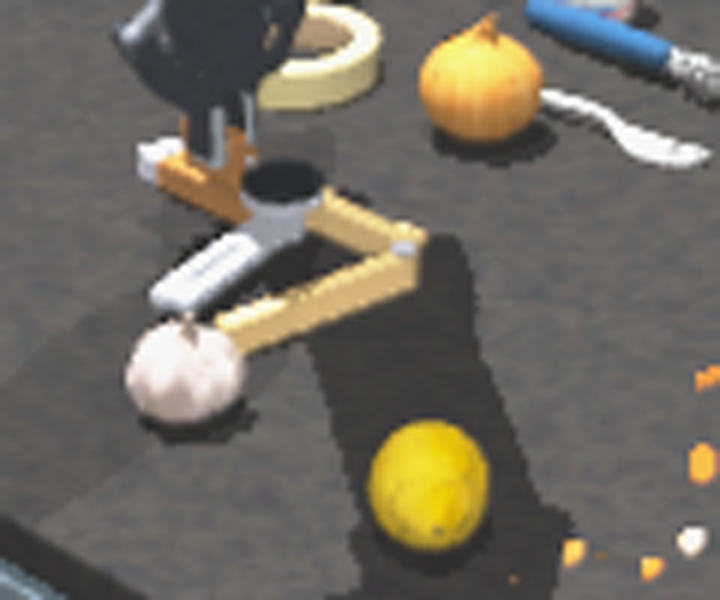

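The locked bevel hangs right above the worktop beside the fixed leg, with the blade (crop 155,295 to 260,235) behind the fence (230,330 to 415,270). I'll set it down and slide it to the fixed leg.

Emit:
apply_moves --plan '[[[0,0,0,0,0.002,0.003,1],[0,0,0,-0.005,0.004,0.006,1],[0,0,0,-0.01,0.007,0.0065,1],[0,0,0,-0.015,0.009,0.0065,1],[0,0,0,-0.02,0.01,0.0065,1],[0,0,0,-0.02,0.01,0.0065,1]]]'

```text
clock: 17.73
tcp_pos: [0.5372, 0.1419, 0.0302]
orientation: [2.252, 2.191, 0.002]
contact_force: [-0.8, 2.1, 0.3]
grip_width: 0.0129
```

```bash
python3 - <<'E'
from mv import *
rows((.5351,.0772,.0295,-1.65));tf()
E
```

```text
t 17.73 tcp [0.5372 0.1419 0.0302] F [-0.8197  2.0759  0.3311] M [ 0.2979 -0.114  -0.0033] w 0.0129 phi -1.57 j7 -0.74 z [ 0.0009  0.0008 -1.    ]
[0.0003, -0.0003, 0.0004, -0.1618, -0.0007, 0.0016]
F tool [ 2.0529 -0.876  -0.3302] M tool [-0.1058  0.3009  0.0035]
```

Emit:
apply_moves --plan '[[[0,0,0,-0.01,0,-0.001,1],[0,0,0,-0.025,0,-0.001,1],[0,0,0,-0.04,0,-0.001,1],[0,0,0,-0.05,0,-0.001,1],[0,0,0,-0.06,0,-0.001,1],[0,0,0,-0.065,0,-0.001,1],[0,0,0,-0.07,0,-0.001,1],[0,0,0,-0.07,0,-0.001,1]]]'

```text
clock: 18.4
tcp_pos: [0.5357, 0.1137, 0.0302]
orientation: [-2.251, -2.19, 0.0]
contact_force: [0.0, 3.5, 0.4]
grip_width: 0.0131
```

```bash
python3 - <<'E'
from mv import *
rows((.5351,.0772,.0295,-1.65));tf()
E
```

```text
t 18.40 tcp [0.5357 0.1137 0.0302] F [0.0015 3.5149 0.4059] M [ 0.6188 -0.0488 -0.1188] w 0.0131 phi -1.57 j7 -0.69 z [-0.0003  0.0002 -1.    ]
[-0.0001, -0.0001, 0.0004, -0.0912, 0.0009, 0.0016]
F tool [ 3.5137 -0.095  -0.405 ] M tool [-0.0318  0.62    0.1186]
```

Emit:
apply_moves --plan '[[[0,0,0,-0.008,0,-0.001,1],[0,0,0,-0.016,0.001,-0.001,1],[0,0,0,-0.024,0.001,-0.001,1],[0,0,0,-0.032,0.001,-0.001,1],[0,0,0,-0.04,0.001,-0.001,1],[0,0,0,-0.048,0.001,-0.001,1],[0,0,0,-0.056,0.001,-0.001,1],[0,0,0,-0.06,0.001,-0.001,1],[0,0,0,-0.06,0.001,-0.001,1]]]'

```text
clock: 19.15
tcp_pos: [0.5353, 0.0883, 0.0302]
orientation: [2.253, 2.19, -0.003]
contact_force: [0.5, 0.1, -5.1]
grip_width: 0.0126
```

```bash
python3 - <<'E'
from mv import *
rows((.5351,.0772,.0295,-1.65));tf()
E
```

```text
t 19.15 tcp [0.5353 0.0883 0.0302] F [ 0.4653  0.1238 -5.0601] M [ 0.0215 -0.3057 -0.0514] w 0.0126 phi -1.62 j7 -0.65 z [-0.0011 -0.0012 -1.    ]
[-0.0003, 0.0004, 0.0002, -0.0279, 0.0004, 0.0018]
F tool [0.1431 0.467  5.0595] M tool [-0.3049  0.0302  0.0517]
```

Emit:
apply_moves --plan '[[[0,0,0,-0.004,0,0.001,1],[0,0,0,-0.008,0.001,0.001,1],[0,0,0,-0.012,0.001,0.001,1],[0,0,0,-0.016,0.001,0.001,1],[0,0,0,-0.018,0.001,0.001,1],[0,0,0,-0.018,0.001,0.001,1]]]'

```text
clock: 19.65
tcp_pos: [0.5358, 0.0827, 0.0302]
orientation: [-2.251, -2.191, -0.0]
contact_force: [0.4, 4.0, -1.0]
grip_width: 0.0131
```

```bash
python3 - <<'E'
from mv import *
rows((.5351,.0772,.0295,-1.65));tf()
E
```

```text
t 19.65 tcp [0.5358 0.0827 0.0302] F [ 0.3564  4.0452 -0.9544] M [ 0.8992 -0.0484 -0.0457] w 0.0131 phi -1.54 j7 -0.64 z [-0.0001  0.0004 -1.    ]
[-0.0, -0.0001, 0.0006, -0.0138, -0.0014, 0.0016]
F tool [4.0529 0.2475 0.9559] M tool [-0.0242  0.9002  0.0457]
```

Emit:
apply_moves --plan '[[[0,0,0,-0.003,0.001,0,1],[0,0,0,-0.006,0.002,0,1],[0,0,0,-0.009,0.003,0,1],[0,0,0,-0.009,0.003,0,1]]]'

```text
clock: 19.98
tcp_pos: [0.5359, 0.0814, 0.0303]
orientation: [-2.247, -2.191, -0.001]
contact_force: [-3.5, 8.9, 1.9]
grip_width: 0.0129
```

```bash
python3 - <<'E'
from mv import *
rows((.5351,.0772,.0295,-1.65));tf()
E
```

```text
t 19.98 tcp [0.5359 0.0814 0.0303] F [-3.4695  8.9249  1.8915] M [ 1.9393  0.6964 -0.0114] w 0.0129 phi -1.44 j7 -0.63 z [-0.0012  0.0026 -1.    ]
[-0.0004, -0.0008, 0.0012, -0.0106, -0.0018, 0.0019]
F tool [ 8.8396 -3.6954 -1.8642] M tool [0.7449 1.9212 0.0108]
```

There is a stop at 8.8 N, about 4 mm before the estimated home point. I'll ease off, release and look from the top before deciding.

Emit:
apply_moves --plan '[[[0,0,0,0.005,-0.002,-0.002,1],[0,0,0,0.005,-0.002,-0.002,0.6],[0,0,0,0.005,-0.002,-0.002,0.2],[0,0,0,0.005,-0.002,-0.002,0.0],[0,0,0,0.005,-0.002,-0.004,0.0],[0,0,0,0.005,-0.002,-0.06,0.0],[0,0,0,0.005,-0.002,-0.12,0.0],[0,0,0,0.005,-0.002,-0.2,0.0],[0,0,0,0.005,-0.002,-0.2,0.0]]]'

```text
clock: 20.73
tcp_pos: [0.5395, 0.0814, 0.1153]
orientation: [2.249, 2.187, 0.01]
contact_force: [0.7, 0.5, -0.3]
grip_width: 0.0426
```

Emit:
apply_moves --plan '[[[0,0,0,-0.1,0,-0.05,0],[0,0,0,-0.6,0,-0.05,0],[0,0,0,-0.6,0,-0.05,0],[0,0,0,-0.6,0,-0.05,0],[0,0,0,-0.6,0,-0.05,0],[0,0,0,-0.6,0,-0.05,0],[0,0,0,-0.6,0,-0.05,0],[0,0,0,-0.6,0,-0.05,0]]]'

```text
clock: 21.4
tcp_pos: [0.5287, -0.1625, 0.1297]
orientation: [2.258, 2.184, -0.003]
contact_force: [-0.5, 1.1, -0.6]
grip_width: 0.0426
```

```bash
python3 - <<'E'
from mv import *
rows((.536,.0814,.12,-1.5))
f=r.grab_frame("top");pickle.dump(f,open("top3.pkl","wb"));c=f["pixels"][210:295,250:330];cv2.imwrite("pics/t4.png",cv2.resize(c,None,fx=7,fy=7,interpolation=cv2.INTER_CUBIC))
E
```

```text
t 21.40 tcp [ 0.5287 -0.1625  0.1297] F [-0.4557  1.0829 -0.5975] M [0.0767 0.0082 0.004 ] w 0.0426 phi -1.91 j7 -0.07 z [-0.0011 -0.0012 -1.    ]
[-0.0003, 0.0004, -0.0023, 0.6101, -0.0022, 0.0235]
```

View pics/t4.png

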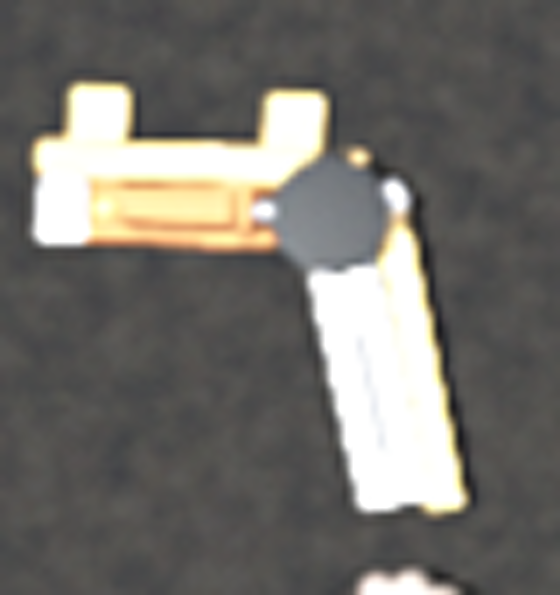

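```bash
cat > meas.py <<'E'
from h import *
import sys
def meas(f):
    im=f["pixels"].astype(float)
    def sc(rng,vert,lo,hi,T,ch,first):
        a=[]
        for k in rng:
            p=im[lo:hi,k,ch] if vert else im[k,lo:hi,ch]
            w=np.where(p>T)[0]
            if len(w)==0: continue
            i,d=(w[0],-1) if first else (w[-1],1)
            if not 0<=i+d<len(p): continue
            s=lo+i+d*(p[i]-T)/(p[i]-p[i+d]); a.append([k,s] if vert else [s,k])
        return np.array(a)
    for T in(150,190,220):
        bl=line(ray(f,sc(range(252,279),False,285,308,T,1,True),.014))
        fo=line(ray(f,sc(range(248,280),False,300,322,T,1,False),.02))
        so=line(ray(f,sc(range(264,288),True,236,252,T,2,False),.018))
        lo=line(ray(f,sc([*range(256,259),*range(270,286)],True,222,240,T,1,True),.02))
        n=np.array([-np.sin(np.radians(bl[0])),np.cos(np.radians(bl[0]))])
        w=abs((cross(fo,(90,bl[1]))-bl[1])@n)
        print(T,"blade left %.2f fence outer %.2f stock inner %.2f leg outer %.2f  span blade+fence %.4f"%(bl[0],fo[0],so[0],lo[0],w),"centers",bl[1],fo[1])
    ce,ci,p=knob(f,(280,312,225,255),lo=90,hi=130,z=.034);print("knob",ce,ci,p)
E
python3 - <<'E'
from meas import *
f=pickle.load(open("top3.pkl","rb"));meas(f)
im=f["pixels"].astype(int)
for v in(252,260,268,276,280): print(v,im[v,292:320,0].tolist())
E
```

```text
150 blade left 13.19 fence outer 11.59 stock inner 87.82 leg outer 88.72  span blade+fence 0.0422 centers [0.4657 0.0316] [ 0.4731 -0.0103]
190 blade left 13.29 fence outer 11.66 stock inner 88.04 leg outer 89.02  span blade+fence 0.0406 centers [0.4689 0.0314] [ 0.4844 -0.0071]
220 blade left 13.28 fence outer 11.66 stock inner 88.14 leg outer 89.29  span blade+fence 0.0395 centers [0.4823 0.0337] [ 0.482  -0.0069]
knob (298.23452380952375, 239.20119047619045) (298.0714416503906, 239.7142791748047, 7.987651348114014) [0.5356 0.028  0.034 ]
252 [72, 71, 154, 255, 255, 255, 255, 255, 255, 255, 255, 255, 255, 239, 251, 254, 255, 255, 150, 48, 66, 77, 74, 70, 71, 73, 76, 74]
260 [74, 74, 68, 86, 203, 255, 255, 255, 255, 247, 252, 255, 255, 255, 254, 244, 252, 255, 255, 251, 129, 46, 72, 81, 84, 82, 81, 80]
268 [77, 79, 79, 78, 69, 111, 253, 255, 255, 255, 255, 243, 255, 255, 255, 255, 247, 248, 254, 255, 255, 151, 41, 51, 77, 82, 84, 84]
276 [75, 75, 77, 79, 83, 78, 69, 131, 255, 255, 255, 255, 255, 255, 255, 255, 255, 255, 250, 250, 254, 255, 255, 139, 48, 73, 82, 84]
280 [74, 76, 79, 83, 79, 76, 74, 68, 139, 255, 255, 255, 255, 255, 255, 255, 255, 255, 255, 255, 255, 255, 255, 226, 103, 46, 71, 77]
```

The fence outer edge (11.6°) and the blade (13.2°) differ by 1.6°, so the hinge is about 3 mm short and only the blade tip touches the fence. Before pushing again, I'll check the sample fit the same way.

```bash
python3 - <<'E'
from mv import *
f=pickle.load(open("top2.pkl","rb"));im=f["pixels"].astype(float)
for T in(170,210):
    a=[]
    for v in range(248,277):
        p=im[v,405:424,1];i=np.where(p>T)[0][0];a.append([405+i-(p[i]-T)/(p[i]-p[i-1]),v])
    b=[]
    for v in range(248,277):
        p=im[v,415:435,0];i=np.where(p>T)[0][-1];b.append([415+i+(p[i]-T)/(p[i]-p[i+1]),v])
    print("blade L %.2f R %.2f"%(line(ray(f,a,.014))[0],line(ray(f,b,.014))[0]))
rows((.536,.0814,.12,-1.5))
E
```

```text
blade L 1.74 R 0.22
blade L 2.34 R 0.34
t 21.45 tcp [ 0.5292 -0.1599  0.1298] F [ 0.1704  1.1702 -0.5325] M [ 0.0763 -0.0211  0.0427] w 0.0426 phi -1.70 j7 -0.07 z [-0.0009 -0.     -1.    ]
[-0.0003, 0.0, -0.0011, 0.6035, -0.0007, 0.0244]
```

Emit:
apply_moves --plan '[[[0,0,-0.002,0.1,0,0,0],[0,0,-0.002,0.61,-0.002,0.02,0],[0,0,-0.002,0.61,-0.002,0.02,0],[0,0,-0.002,0.61,-0.002,0.02,0],[0,0,-0.002,0.61,-0.002,0.02,0],[0,0,-0.002,0.61,-0.002,0.02,0],[0,0,-0.002,0.61,-0.002,0.02,0],[0,0,-0.002,0.61,-0.002,0.02,0],[0,0,-0.002,0.61,-0.002,0.02,0],[0,0,-0.002,0.61,-0.002,0.02,0]]]'

```text
clock: 22.28
tcp_pos: [0.535, 0.084, 0.1218]
orientation: [-2.245, -2.197, 0.002]
contact_force: [0.1, 0.7, -0.6]
grip_width: 0.0429
```

```bash
python3 - <<'E'
from mv import *
rows((.5358,.0814,.0305,-1.5))
E
```

```text
t 22.28 tcp [0.535  0.084  0.1218] F [ 0.1213  0.7231 -0.5884] M [ 0.0138 -0.0248  0.032 ] w 0.0429 phi -1.24 j7 -0.55 z [-0.0011 -0.0009 -1.    ]
[-0.0003, 0.0003, 0.0015, -0.0063, 0.0023, 0.2283]
```

Emit:
apply_moves --plan '[[[0,0,0.001,-0.005,0.002,0.08,0],[0,0,0.001,-0.005,0.002,0.16,0],[0,0,0.001,-0.005,0.002,0.21,0],[0,0,0.001,-0.005,0.002,0.228,0],[0,0,0.001,-0.005,0.002,0.228,0],[0,0,0.001,-0.005,0.002,0.228,0.5],[0,0,0.001,-0.005,0.002,0.228,1],[0,0,0.001,-0.005,0.002,0.228,1],[0,0,0.001,-0.005,0.002,0.228,1],[0,0,0.001,-0.005,0.002,0.228,1]]]'

```text
clock: 23.12
tcp_pos: [0.5356, 0.0829, 0.0323]
orientation: [-2.249, -2.194, 0.001]
contact_force: [-4.9, -1.2, 5.7]
grip_width: 0.013
```

```bash
python3 - <<'E'
from mv import *
rows((.5358,.0784,.0305,-1.65));tf()
E
```

```text
t 23.12 tcp [0.5356 0.0829 0.0323] F [-4.9173 -1.2457  5.707 ] M [-0.047   1.0109 -0.157 ] w 0.0130 phi -1.41 j7 -0.64 z [-0.0006 -0.0005 -1.    ]
[-0.0002, 0.0002, 0.0013, -0.0111, 0.0007, 0.0044]
F tool [-1.3696 -4.8886 -5.7033] M tool [ 1.0095 -0.0718  0.1565]
```

Emit:
apply_moves --plan '[[[0,0,0,0,-0.002,-0.004,1],[0,0,0,-0.002,-0.002,-0.004,1],[0,0,0,-0.004,-0.002,-0.004,1],[0,0,0,-0.006,-0.002,-0.004,1],[0,0,0,-0.006,-0.002,-0.004,1]]]'

```text
clock: 23.53
tcp_pos: [0.5354, 0.0803, 0.0324]
orientation: [-2.248, -2.194, 0.0]
contact_force: [0.7, 1.0, -3.9]
grip_width: 0.013
```

```bash
python3 - <<'E'
from mv import *
rows((.5358,.0784,.0305,-1.65));tf()
E
```

```text
t 23.53 tcp [0.5354 0.0803 0.0324] F [ 0.686   0.9863 -3.8553] M [ 0.2779 -0.1277 -0.0491] w 0.0130 phi -1.40 j7 -0.63 z [-0.0003  0.0001 -1.    ]
[-0.0001, -0.0, 0.0014, -0.0048, 0.0012, 0.0048]
F tool [1.0024 0.6628 3.8552] M tool [-0.1209  0.281   0.049 ]
```

Emit:
apply_moves --plan '[[[0,0,0,-0.001,0.001,0,1],[0,0,0,-0.002,0.001,0,1],[0,0,0,-0.003,0.001,0,1],[0,0,0,-0.003,0.001,0,1]]]'

```text
clock: 23.87
tcp_pos: [0.5356, 0.0793, 0.0324]
orientation: [-2.248, -2.194, 0.0]
contact_force: [0.1, 2.4, -4.5]
grip_width: 0.0127
```

```bash
python3 - <<'E'
from mv import *
rows((.5358,.0784,.0305,-1.65));tf()
E
```

```text
t 23.87 tcp [0.5356 0.0793 0.0324] F [ 0.0706  2.3718 -4.5463] M [ 0.3639 -0.0273 -0.1502] w 0.0127 phi -1.38 j7 -0.63 z [-0.0005  0.     -1.    ]
[-0.0001, -0.0, 0.0015, -0.0022, 0.0005, 0.0047]
F tool [2.3727 0.0158 4.5464] M tool [-0.0185  0.3645  0.15  ]
```

Emit:
apply_moves --plan '[[[0,0,0,-0.001,0.001,0,1],[0,0,0,-0.002,0.001,0,1],[0,0,0,-0.003,0.001,0,1],[0,0,0,-0.003,0.001,0,1]]]'

```text
clock: 24.2
tcp_pos: [0.5357, 0.0789, 0.0324]
orientation: [-2.247, -2.194, -0.0]
contact_force: [-1.2, 4.4, -3.5]
grip_width: 0.0124
```

```bash
python3 - <<'E'
from mv import *
rows((.5358,.0784,.0305,-1.65));tf()
E
```

```text
t 24.20 tcp [0.5357 0.0789 0.0324] F [-1.2496  4.4415 -3.4781] M [ 1.008   0.2437 -0.0772] w 0.0124 phi -1.35 j7 -0.63 z [-0.0007  0.0009 -1.    ]
[-0.0002, -0.0003, 0.0017, -0.0012, 0.0002, 0.0048]
F tool [ 4.4079 -1.3513  3.4828] M tool [0.2673 1.0021 0.0768]
```

Emit:
apply_moves --plan '[[[0,0,0,-0.001,0.001,0,1],[0,0,0,-0.002,0.001,0,1],[0,0,0,-0.002,0.001,0,1],[0,0,0,-0.002,0.001,0,1]]]'

```text
clock: 24.53
tcp_pos: [0.5358, 0.0788, 0.0325]
orientation: [-2.245, -2.195, -0.0]
contact_force: [-2.6, 7.0, -3.2]
grip_width: 0.0128
```

```bash
python3 - <<'E'
from mv import *
rows((.5358,.0784,.0305,-1.65));tf()
E
```

```text
t 24.53 tcp [0.5358 0.0788 0.0325] F [-2.6495  7.031  -3.1806] M [ 1.3414  0.5693 -0.1821] w 0.0128 phi -1.31 j7 -0.62 z [-0.001   0.0015 -1.    ]
[-0.0003, -0.0005, 0.0019, -0.001, 0.0, 0.005]
F tool [ 6.9637 -2.8066  3.1939] M tool [0.5997 1.3282 0.1816]
```

It has a firm stop at 7 N after about 4 mm more travel, as predicted. I'll ease off, release and check from the top.

Emit:
apply_moves --plan '[[[0,0,0,0.002,-0.001,0.002,1],[0,0,0,0.004,-0.002,0.003,1],[0,0,0,0.004,-0.002,0.003,0.6],[0,0,0,0.004,-0.002,0.003,0.2],[0,0,0,0.004,-0.002,0.003,0.0],[0,0,0,0.004,-0.002,0,0.0],[0,0,0,0.004,-0.002,-0.06,0.0],[0,0,0,0.004,-0.002,-0.12,0.0],[0,0,0,0.004,-0.002,-0.2,0.0],[0,0,0,0.004,-0.002,-0.25,0.0]]]'

```text
clock: 25.37
tcp_pos: [0.5365, 0.0789, 0.1349]
orientation: [2.248, 2.194, 0.002]
contact_force: [1.7, 0.8, 0.0]
grip_width: 0.0427
```

Emit:
apply_moves --plan '[[[0,0,0,-0.1,0,-0.05,0],[0,0,0,-0.6,0,-0.05,0],[0,0,0,-0.6,0,-0.05,0],[0,0,0,-0.6,0,-0.05,0],[0,0,0,-0.6,0,-0.05,0],[0,0,0,-0.6,0,-0.05,0],[0,0,0,-0.6,0,-0.05,0],[0,0,0,-0.6,0,-0.05,0],[0,0,0,-0.6,0,-0.05,0]]]'

```text
clock: 26.12
tcp_pos: [0.5298, -0.1607, 0.1524]
orientation: [-2.248, -2.194, 0.0]
contact_force: [-0.3, 0.8, 0.4]
grip_width: 0.0429
```

```bash
python3 - <<'E'
from mv import *
from meas import meas
rows()
f=r.grab_frame("top");pickle.dump(f,open("top4.pkl","wb"));meas(f)
c=f["pixels"][210:295,250:330];a=cv2.resize(c,None,fx=4.9,fy=6.5,interpolation=cv2.INTER_CUBIC)
s=r.grab_frame("scene")["pixels"][205:305,220:340];a=cv2.resize(c,(400,425),interpolation=cv2.INTER_CUBIC);b=cv2.resize(s,(400,334),interpolation=cv2.INTER_CUBIC)
o=np.zeros((425,800,3),np.uint8);o[:,:400]=a;o[:334,400:]=b;cv2.imwrite("pics/fin.png",o)
E
```

```text
t 26.12 tcp [ 0.5298 -0.1607  0.1524] F [-0.2549  0.7543  0.3722] M [ 0.0029 -0.0347  0.0326] w 0.0429 phi -1.39 j7 -0.05 z [-0.0006  0.0004 -1.    ]
150 blade left 13.69 fence outer 13.70 stock inner 87.72 leg outer 88.85  span blade+fence 0.0413 centers [0.4676 0.0281] [ 0.4731 -0.013 ]
190 blade left 13.68 fence outer 13.76 stock inner 87.89 leg outer 89.03  span blade+fence 0.0396 centers [0.4676 0.0272] [ 0.4705 -0.0128]
220 blade left 13.80 fence outer 13.72 stock inner 87.69 leg outer 89.28  span blade+fence 0.0381 centers [0.4824 0.03  ] [ 0.4715 -0.0119]
knob (299.7037037037037, 238.97397397397395) (299.5, 239.0, 8.381627082824707) [0.5363 0.0242 0.034 ]
```

View pics/fin.png

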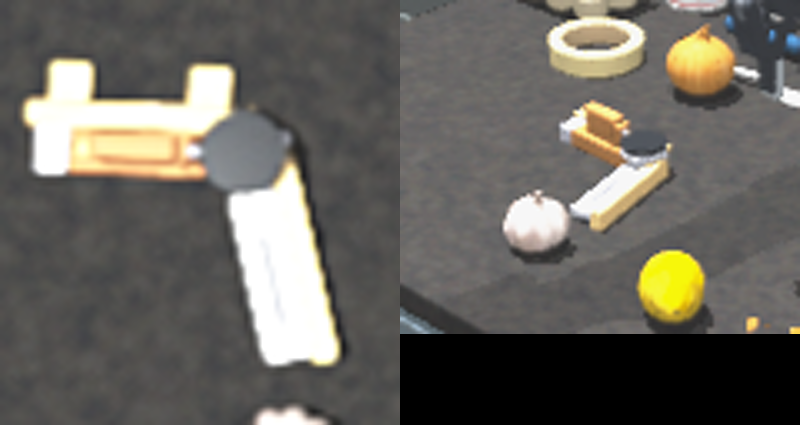

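The blade and fence are now parallel at 13.7°, and the combined span equals the sum of their widths, so they are flush. Last, I'll check the gap between stock and fixed leg.

```bash
python3 - <<'E'
from h import *
for n in("top3","top4"):
    f=pickle.load(open(n+".pkl","rb"));im=f["pixels"].astype(float);T=190;o=[]
    for k in [257,258,259,270,272,274,276,278,280,282,284,286]:
        p=im[222:256,k,2];w=np.where(p>T)[0];i,j=w[0],w[-1]
        a=222+i-(p[i]-T)/(p[i]-p[i-1]);b=222+j+(p[j]-T)/(p[j]-p[j+1])
        o.append((k,round(1000*float(ray(f,[k,a],.02)[0,0]-ray(f,[k,b],.018)[0,0]),1)))
    print(n,o)
    # minimum of brightness at the stock/leg seam
    for k in(258,265,275,284): print(k,im[232:248,k].min(1).astype(int).tolist(), im[232:248,k,2].astype(int).tolist())
E
```

```text
top3 [(257, 40.2), (258, 40.5), (259, 43.5), (270, 38.4), (272, 38.7), (274, 39.1), (276, 39.5), (278, 39.9), (280, 40.9), (282, 40.1), (284, 39.2), (286, 39.4)]
258 [252, 248, 253, 255, 255, 255, 255, 255, 255, 255, 255, 255, 255, 95, 72, 76] [255, 255, 255, 255, 255, 255, 255, 255, 255, 255, 255, 255, 255, 97, 75, 78]
265 [252, 255, 255, 201, 150, 166, 188, 221, 191, 164, 169, 163, 101, 75, 81, 83] [255, 255, 255, 254, 254, 255, 255, 255, 255, 254, 255, 255, 215, 93, 81, 85]
275 [255, 255, 255, 190, 132, 159, 174, 179, 180, 146, 112, 147, 125, 85, 78, 84] [255, 255, 255, 251, 247, 255, 255, 255, 255, 255, 230, 255, 248, 143, 81, 84]
284 [255, 255, 255, 230, 178, 162, 160, 162, 163, 154, 139, 141, 149, 97, 72, 73] [255, 255, 255, 255, 254, 255, 255, 255, 255, 255, 252, 252, 255, 189, 81, 73]
top4 [(257, 38.8), (258, 40.4), (259, 43.4), (270, 38.4), (272, 38.3), (274, 38.7), (276, 39.1), (278, 39.5), (280, 39.6), (282, 39.7), (284, 39.5), (286, 39.5)]
258 [252, 248, 252, 255, 255, 255, 255, 255, 255, 255, 255, 255, 251, 94, 71, 75] [255, 255, 255, 255, 255, 255, 255, 255, 255, 255, 255, 255, 251, 94, 75, 76]
265 [251, 254, 255, 195, 145, 157, 171, 191, 189, 166, 164, 158, 97, 73, 80, 84] [255, 255, 255, 254, 253, 255, 255, 255, 255, 255, 255, 255, 207, 87, 80, 85]
275 [255, 255, 255, 184, 111, 156, 172, 178, 176, 134, 110, 146, 117, 85, 81, 84] [255, 255, 255, 248, 230, 255, 255, 255, 255, 251, 226, 255, 236, 126, 81, 84]
284 [255, 255, 255, 229, 170, 137, 132, 137, 137, 121, 107, 153, 165, 104, 72, 70] [255, 255, 255, 255, 255, 251, 248, 250, 251, 240, 223, 255, 255, 202, 82, 70]
```

```bash
python3 -c "
from bench import r
print(r.hand_in())"
```

```text
the job is handed in; nothing more can be done
None
```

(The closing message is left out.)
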